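# Hook a dropped G-clamp out from behind the rotator guard

## Robot

A 6-joint arm with a two-finger parallel gripper is mounted at the origin on the work surface. World frame = base frame: x ahead of the robot, y to its left, z up, the work surface at z = 0. Lengths are in m, angles in degrees, forces in N, time in s.
With the tool pointing down it reaches from about 0.3 to 0.75 m from the base axis. Payload 8.5 kg.
Tool frame: the origin (TCP) lies at the very end of the fingers, on their centre line; the grasp point (between the pads) lies 19 mm behind it; z points along the fingers, y is the direction in which the jaws open and shut (so a half turn about z gives the same grasp; the last joint's range is limited). The gripper opens to 85 mm and grips with 20 to 120 N. Pads are 22 mm wide; open, the fingers measure 114 mm over their backs; the gripper's body (76 mm by 85 mm) begins 54 mm behind the grasp point. The pads swing forward as they close: fully open they stand 13 mm farther back than shut.
Start: joints at [56.992, 21.807, 74.336, -0, 83.858, -12.336], TCP at [0.194, 0.515, 0.231] pointing down, gripper open.
Joint ranges: [-178.18, 178.18], [-50.72, 133.34], [12.68, 142.11], [-81.47, 261.47], [9.98, 163.14], [-165.26, 165.26]. Speed limits (degrees/s): [136.94, 136.94, 180, 180, 180, 180].

## Interface

Orientations are given as a 3x3 rotation matrix whose columns are the frame's x, y, z axes.
In Python, from rig import env, vision, close_job, spotter gives the robot as it stands. The module is installed in compiled form; this text tells all that it offers.
- The arm moves only by the tool jog_arm, never from a script. Its argument "plan" is a list that holds one entry, the list of rows, each a list of 6 numbers: the shift along the tool's x, y, z in units of 40 mm (1.0 is 40 mm), then the turn, a rotation vector about the tool's x, y, z in units of 0.15 rad (1.0 is 0.15 rad). A call has 1 to 10 rows; each row shifts and turns the commanded pose from where the row before left it, along the tool's axes as they then stand; what a row does not reach is not made up. A row lasts 1/10 s, in which the tool goes at most 50 mm and 8.59 degrees, less where a joint would pass 70% of its speed; a pose out of reach is approached as far as the arm can. A call with a number of a shift or a turn outside -1 to 1 is refused whole. A call with a gripper value outside its range is refused whole. "grip" is the opening, from -1 (shut) to 1 (fully open), set as the call begins (left out, the last holds). The fingers move at their own pace and stop on an object; "squeeze" is the grip in N (left out, the last holds). Time passes only in rows, so rows that do not move let the fingers close. It gives the time, the measured TCP pose, the force and the opening at its end, in the units of the state.
- env.observe(): the state, without advancing time (a new reading comes with each control period).
- vision.get_image(name): name is "scene" or "side" or "wrist"; returns (picture, depth): 420x560x3 uint8, red, green, blue; 420x560 float32, m along the optical axis (not along the pixel's ray), 0 where there is no reading.
- vision.camera_info(name): a dict with "fx", "fy", "cx", "cy" (pixels), "rvec" (rotation vector, rad) and "tvec" (3), from world to camera coordinates, as OpenCV has them. Camera axes: x right, y down, z forward; pixel columns grow to the right and rows downward; lengths in m; the calibration is good to about 2 mm. A picture is of the moment at which its call begins: read the wrist's pose just before it. camera_info takes no time and is no camera call; for the wrist camera it gives the pose at the moment of the call.
- close_job(): hands the job in, once; it reports no verdict.
Trained networks look in the newest picture that a camera, given by its name, has taken for a name from the list of things; names that differ only in an ending like _2 or _b are one class to them, and where a whole thing is asked for, a point or a joint stands for the part that bears it (a point fixed in the world has none). Each returns a list of dicts, best first, with "score" (0 to 1); they miss things now and then, are a little off and sometimes report something else, mostly with a low value. They report only what shows in the picture. A call takes as long as a camera call. They do not tell look-alikes from the thing itself.
- spotter.trace(camera, query): "pixels" (420x560 bool, what is visible of it) and "rect" ([left, top, right, bottom] in pixels, round what is visible of it).
The state is a dict: "time_s": time; "q": joint angles; "qvel": joint speeds; "joint_efforts": joint torques, N m; "position": TCP position; "tool_rot": TCP orientation; "ft_force": force on the tool from outside, world axes, zero at the start; "wrist_torque": the same for the moment, N m; "grip_width": finger opening in m.
Only numpy, scipy, OpenCV 4.12 (cv2) and the standard library are available. Lean on these libraries where they do the work, as an engineer would, in place of code of your own. Each camera call takes 0.05 s, during which the arm holds its last target.

## Task

A G-clamp has slid behind the fixed bar guard of the motor rotator. Take the hooked rod from its wooden rest, reach it in through the slot under the front of the guard, let the hook down into the opening of the clamp's frame and draw the clamp out until there is a clear gap of about 60 mm between it and the guard, lying flat in front of the slot. Then lay the rod back in the two notches of its rest; keep your hand out from behind the guard and off the clamp, and leave the beaker, block and weight where they are.

Things in the scene. Friction and masses are not known exactly. Their poses are not given: they have to be found in the camera images.
- guard: Fixed steel-bar guard over a motor: 320 wide, 360 deep, 240 high; barred sides, back, roof. Origin: on the bench, middle of the front face; +x level into the guard, +y along the front, z up. Front barred only above a rail; below it an open slot 95 high, 308 wide. Motor inside from x = 235; bench before it bare but for the clamp. Foot plates 5 high outside the corners, to y = +/-198. (mm)
- clamp_mid (a point): Grey iron G-clamp flat on the bench, 20 thick, 140 x 97 overall (mm), 0.3 to 0.65 kg, free to slide. Point: middle of its frame opening, 10 above the bench. x along the screw to its head, spine at -y, z up. The opening is closed all round: 68 along x, 44 along y, centred here; iron round it reaches 52 to -x, 38 to -y and +y. Starts wholly behind the guard's front.
- clamp_head (a point): The clamp's screw head, at its centre, where the 62 mm tommy bar crosses (along the clamp's y, 31 mm each way): 80 mm along +x and 28 mm along +y from clamp_mid. The head ends 8 mm further out along x.
- rod_grip (a point): Hooked rod, 0.15 to 0.22 kg: middle of its wooden handle, 130 long (x), 24 wide (y), 28 high (z), in mm. x points to the hook end, z up when the hook hangs down. A 10 mm steel rod runs through it from 110 behind to 215 ahead, where it is turned down at a right angle. Balances about 35 ahead of this point. Starts in the rest, hook hanging down.
- rod_tip (a point): The lowest point of the rod's turned-down hook tip (10 mm diameter, round end): 210 mm along x and 38 mm below rod_grip, same axes.
- rest_seat (a point): Fixed wooden rest: base 215 x 62, 12 thick (mm); two uprights, 14 thick, 46 wide, with V notches, 88 behind and 94 ahead of this point along x; V mouth 35 wide, 11 above this point. The middle of the handle belongs here, 75 above the bench, handle free between the uprights (16 and 22 spare). x along the laid rod to its hook end, which sticks out; z up.
- beaker: Bystander: open translucent plastic beaker, 84 mm diameter, 110 mm high, origin at its underside.
- block: Bystander: plain aluminium block 60 x 110 x 60 mm, origin at the centre of its underside, long side along its y.
- weight: Bystander: brass weight with a knob on top, 54 mm diameter, 74 mm high, origin at its underside.
There are look-alikes about, which are no part of the job. Of the things shaped like the part that bears rest_seat, the wooden one is meant.

How it is judged:
By the outcome, as a careful person would: the job done as asked, in the order asked, and still so for the second after the job is handed in, with the robot touching nothing.
It also fails if it takes over 64 s, if anything falls off the work surface, if the arm or the gripper's body presses on something with over 40 N, if the wrist force passes 120 N, or if a joint passes its speed limit or range.

## Working session

There is one attempt and no reset: what is moved stays moved. The work goes in short steps, Python scripts to look and compute and a tool call to move; the robot and the scene stay as the last step left them, time stands still between calls to the robot, and variables do not carry over. Pictures are saved under pics/ and viewed, and the job is handed in when it is done.

Besides the shell and the picture viewer there is one more tool, called after "Call:" in YAML: its name, and indented under it one key for each argument. jog_arm: Moves the arm, as the interface text tells. Its arguments: {"type":"object","properties":{"plan":{"type":"array"},"grip":{"type":"number"},"squeeze":{"type":"number"}},"required":["plan"]}

```bash
mkdir -p pics; python3 - <<'E'
from rig import env, vision, spotter
import cv2, numpy as np
s=env.observe(); print({k:np.round(v,3).tolist() for k,v in s.items()})
for n in ["scene","side","wrist"]:
    im,d=vision.get_image(n); cv2.imwrite(f"pics/{n}0.png",im[:,:,::-1]); np.save(f"{n}0.npy",d)
    c=vision.camera_info(n); print(n,{k:np.round(v,4).tolist() for k,v in c.items()})
E
```

```text
{'time_s': 0.0, 'q': [56.991, 21.839, 74.384, 0.0, 83.858, -12.336], 'qvel': [0.11, 0.056, -0.055, -0.067, -0.007, 0.006], 'joint_efforts': [0.001, -44.844, -23.129, -0.0, 0.005, -0.0], 'position': [0.194, 0.514, 0.231], 'tool_rot': [[-0.936, 0.353, -0.001], [0.353, 0.936, -0.001], [0.0, -0.001, -1.0]], 'ft_force': [-0.176, 0.149, -0.391], 'wrist_torque': [-0.033, 0.008, 0.04], 'grip_width': 0.085}
scene {'fx': 429.6318, 'fy': 429.6318, 'cx': 274.3083, 'cy': 214.7848, 'rvec': [0.6922, 2.708, -0.9958], 'tvec': [0.5395, -0.0483, 1.4818]}
side {'fx': 469.4739, 'fy': 469.4739, 'cx': 280.1333, 'cy': 219.5756, 'rvec': [2.3399, -0.8722, 0.3144], 'tvec': [-0.4875, 0.2097, 1.103]}
wrist {'fx': 350.6119, 'fy': 350.6119, 'cx': 274.7451, 'cy': 202.254, 'rvec': [-2.3982, -1.6578, -0.22], 'tvec': [-0.5506, -0.0341, 0.3781]}
```

View pics/scene0.png

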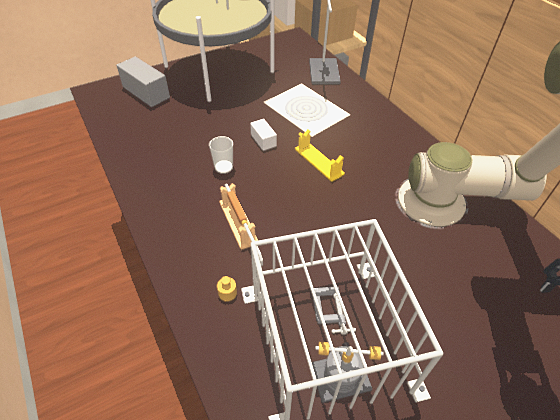

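View pics/side0.png

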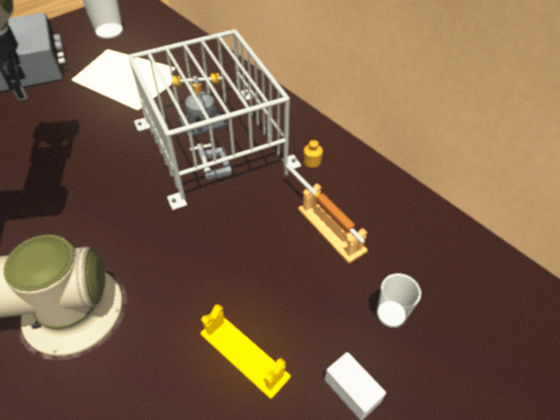

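View pics/wrist0.png

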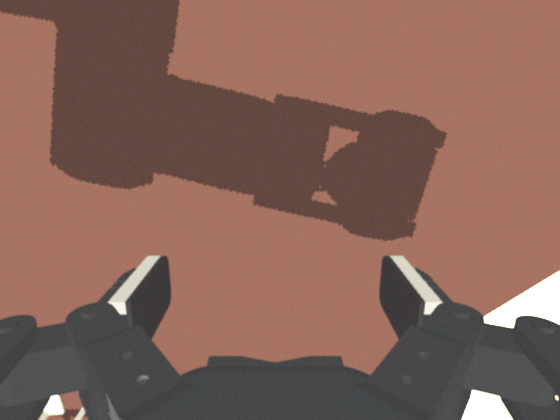

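```bash
cat > h.py <<'E'
import cv2, numpy as np
from rig import env, vision, spotter
def ext(c):
    R,_=cv2.Rodrigues(np.array(c["rvec"],float)); return R,np.array(c["tvec"],float)
def unproj(c,u,v,z):
    R,t=ext(c); u=np.asarray(u,float);v=np.asarray(v,float);z=np.asarray(z,float)
    P=np.stack([(u-c["cx"])/c["fx"]*z,(v-c["cy"])/c["fy"]*z,z],-1); return (P-t)@R
def proj(c,P):
    R,t=ext(c); X=np.asarray(P,float)@R.T+t
    return np.stack([X[...,0]/X[...,2]*c["fx"]+c["cx"],X[...,1]/X[...,2]*c["fy"]+c["cy"]],-1)
def onplane(c,u,v,h):
    R,t=ext(c); C=-R.T@t; d=np.array([(u-c["cx"])/c["fx"],(v-c["cy"])/c["fy"],1])@R
    return C+d*(h-C[2])/d[2]
def shot(n,name):
    c=vision.camera_info(n); im,d=vision.get_image(n); cv2.imwrite(f"pics/{name}.png",im[:,:,::-1]); return c,im,d
E
python3 - <<'E'
from h import *
for n in ["scene","side"]:
    c,im,d=shot(n,n+"1"); np.save(n+"1.npy",d)
    for q in ["guard","clamp_mid","rod_grip","rest_seat","beaker","block","weight"]:
        for i,r in enumerate(spotter.trace(n,q)[:3]):
            m=r["pixels"]; vv,uu=np.nonzero(m&(d>0)); P=unproj(c,uu,vv,d[vv,uu])
            np.save(f"m_{n}_{q}_{i}.npy",P)
            print(n,q,round(r["score"],2),np.round(r["rect"]),len(P),np.round(np.median(P,0),3) if len(P) else 0, np.round(np.percentile(P,[2,98],axis=0),3).tolist() if len(P) else 0)
    cv2.imwrite(f"pics/{n}_g.png",cv2.resize(im[180:420,200:460] if n=="scene" else im[20:270,110:380],None,fx=3 if 0 else 2.4,fy=2.4,interpolation=cv2.INTER_CUBIC)[:,:,::-1])
    cv2.imwrite(f"pics/{n}_r.png",cv2.resize(im[160:270,190:350] if n=="scene" else im[140:280,260:400],None,fx=4,fy=4,interpolation=cv2.INTER_CUBIC)[:,:,::-1])
E
```

```text
scene guard 0.95 [242. 219. 443. 420.] 12318 [0.602 0.322 0.175] [[0.366, 0.022, -0.001], [0.791, 0.469, 0.248]]
scene clamp_mid 0.75 [315. 291. 357. 336.] 684 [0.538 0.199 0.018] [[0.499, 0.115, -0.001], [0.588, 0.261, 0.026]]
scene clamp_mid 0.46 [224. 187. 261. 262.] 464 [ 0.63  -0.201  0.085] [[0.586, -0.324, 0.011], [0.648, -0.022, 0.093]]
scene rod_grip 0.67 [225. 185. 263. 262.] 452 [ 0.63  -0.207  0.085] [[0.585, -0.328, 0.012], [0.648, -0.021, 0.093]]
scene rest_seat 0.97 [294. 128. 344. 182.] 1001 [ 0.239 -0.349  0.014] [[0.194, -0.45, 0.0], [0.273, -0.246, 0.083]]
scene rest_seat 0.96 [223. 185. 255. 250.] 584 [ 0.641 -0.209  0.015] [[0.615, -0.32, 0.007], [0.661, -0.127, 0.085]]
scene beaker 0.6 [209. 139. 234. 173.] 702 [ 0.56  -0.475  0.075] [[0.521, -0.537, 0.003], [0.595, -0.456, 0.111]]
scene block 0.82 [249. 119. 281. 150.] 586 [ 0.366 -0.539  0.056] [[0.298, -0.612, 0.001], [0.389, -0.502, 0.065]]
scene weight 0.81 [215. 276. 237. 302.] 400 [0.77  0.004 0.046] [[0.742, -0.025, 0.004], [0.792, 0.02, 0.075]]
side guard 0.85 [128.  30. 300. 210.] 7616 [0.594 0.267 0.1
[... 389 characters left out ...]
6, 0.083]]
side rest_seat 0.69 [202. 304. 290. 401.] 3107 [ 0.231 -0.355  0.013] [[0.198, -0.458, 0.002], [0.268, -0.258, 0.083]]
side beaker 0.73 [378. 273. 420. 329.] 1658 [ 0.571 -0.497  0.07 ] [[0.517, -0.537, 0.006], [0.596, -0.461, 0.112]]
side beaker 0.49 [302. 187. 367. 265.] 1766 [ 0.615 -0.238  0.013] [[0.587, -0.337, 0.002], [0.651, -0.134, 0.084]]
side block 0.68 [307. 142. 324. 167.] 379 [ 0.757 -0.018  0.045] [[0.74, -0.035, 0.004], [0.788, 0.013, 0.074]]
side block 0.64 [322. 354. 388. 420.] 2121 [ 0.35  -0.567  0.06 ] [[0.327, -0.616, 0.011], [0.386, -0.51, 0.063]]
side weight 0.72 [306. 141. 323. 167.] 386 [ 0.757 -0.018  0.044] [[0.74, -0.035, 0.004], [0.786, 0.012, 0.074]]
```

View pics/scene_g.png

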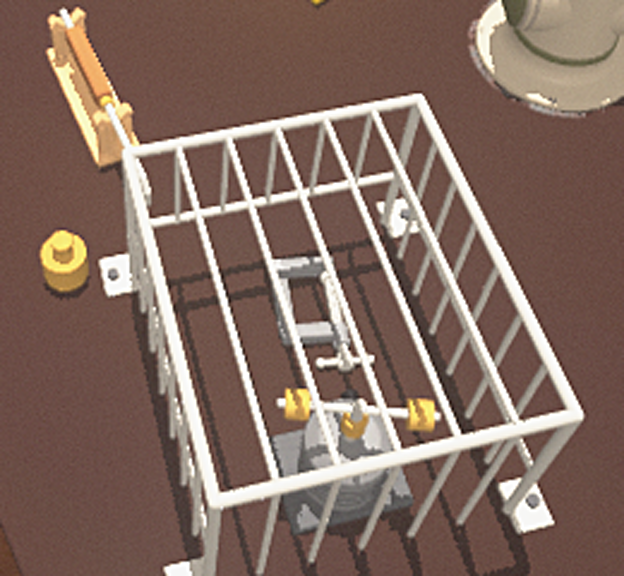

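View pics/side_g.png

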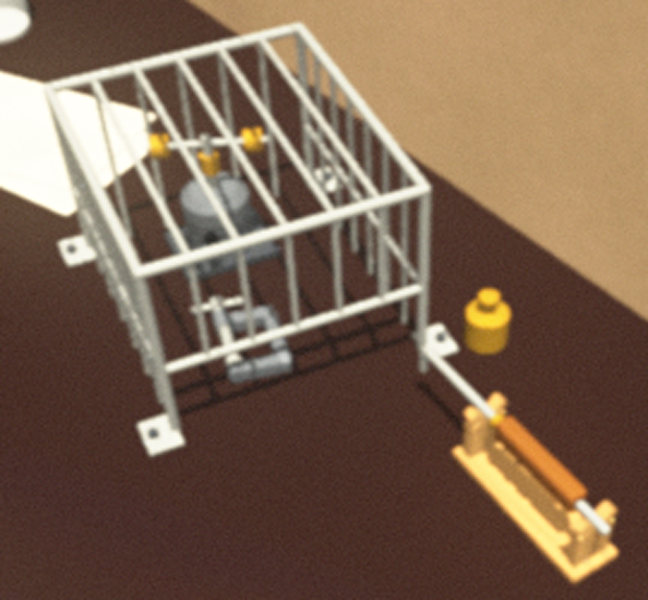

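View pics/side_r.png

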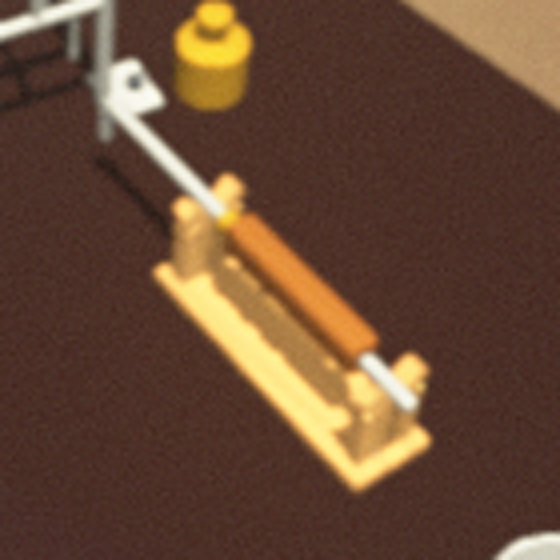

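```bash
python3 - <<'E'
from h import *
for n in ["scene","side"]:
    P=np.load(f"m_{n}_guard_0.npy"); Q=P[(P[:,2]>.225)&(P[:,2]<.255)]
    Q=Q[(Q[:,0]>.3)&(Q[:,0]<.85)]
    r=cv2.minAreaRect((Q[:,:2]*1000).astype(np.float32)); print(n,"roof",r,cv2.boxPoints(r).round().tolist(),np.percentile(Q[:,2],[5,50,95]))
    P=np.load(f"m_{n}_clamp_mid_0.npy"); Q=P[(P[:,2]>.008)&(P[:,2]<.03)]
    r=cv2.minAreaRect((Q[:,:2]*1000).astype(np.float32)); print(n,"clamp",r,cv2.boxPoints(r).round().tolist())
    P=np.load(f"m_{n}_rod_grip_0.npy"); Q=P[(P[:,2]>.065)&(P[:,2]<.1)]
    v=cv2.fitLine((Q).astype(np.float32),cv2.DIST_HUBER,0,.001,.001).ravel(); print(n,"rod",v,np.degrees(np.arctan2(v[1],v[0])))
    t=(Q-v[3:])@v[:3]; print(np.percentile(t,[0,2,98,100]), np.percentile(Q[:,2],[5,50,95]))
    for i in (0,1):
        P=np.load(f"m_{n}_rest_seat_{i}.npy"); Q=P[(P[:,2]<.02)]
        r=cv2.minAreaRect((Q[:,:2]*1000).astype(np.float32)); print(n,"rest",r,cv2.boxPoints(r).round().tolist())
E
```

```text
scene roof ((588.8884887695312, 249.19772338867188), (373.01123046875, 332.8006286621094), 74.56340789794922) [[379.0, 114.0], [700.0, 25.0], [799.0, 385.0], [478.0, 473.0]] [0.24000495 0.24431819 0.24798098]
scene clamp ((544.2044067382812, 186.27471923828125), (152.57305908203125, 85.00373077392578), 81.47428131103516) [[491.0, 117.0], [575.0, 105.0], [598.0, 255.0], [513.0, 268.0]]
scene rod [ 0.09958818  0.99434376 -0.03691487  0.6292297  -0.1992115   0.08419564] 84.28063
[-0.13894534 -0.12700524  0.1744222   0.18233774] [0.07131995 0.08614008 0.09214569]
scene rest ((214.76113891601562, -383.2107238769531), (117.84480285644531, 275.84136962890625), 7.550185680389404) [[138.0, -254.0], [174.0, -528.0], [291.0, -512.0], [255.0, -239.0]]
scene rest ((638.9702758789062, -229.17190551757812), (211.82603454589844, 36.00846862792969), 85.3548583984375) [[612.0, -333.0], [648.0, -336.0], [665.0, -125.0], [630.0, -122.0]]
side roof ((589.4288330078125, 246.3346405029297), (375.7554626464844, 333.0763244628906), 74.48352813720703) [[379.0, 110.0], [700.0, 21.0], [800.0, 383.0], [479.0, 472.0]] [0.23633568 0.24331199 0.24717552]
side clamp ((541.8728637695312, 182.58932495117188), (146.43649291992188, 78.95526885986328), 68.31693267822266) [[478.0, 129.0], [552.0, 100.0], [606.0, 236.0], [532.0, 265.0]]
side rod [ 0.11374237  0.99332184 -0.01934757  0.6230189  -0.21463734  0.08284801] 83.46768
[-0.12792997 -0.11362507  0.17089515  0.19081459] [0.07055786 0.08438336 0.09104933]
side rest ((643.3155517578125, -216.15838623046875), (253.9491424560547, 98.76944732666016), 84.01847839355469) [[581.0, -337.0], [679.0, -348.0], [706.0, -95.0], [607.0, -85.0]]
side rest ((236.08738708496094, -338.6891784667969), (79.31874084472656, 246.3771514892578), 3.6930043697357178) [[189.0, -218.0], [204.0, -464.0], [284.0, -459.0], [268.0, -213.0]]
```

```bash
cat > fit.py <<'E'
from h import *
from scipy.optimize import minimize
def rect(x0,x1,y0,y1,s=.0015):
    X,Y=np.meshgrid(np.arange(x0,x1,s),np.arange(y0,y1,s)); return np.stack([X.ravel(),Y.ravel()],1)
def inr(p,a): 
    dx=np.maximum(np.maximum(a[0]-p[:,0],p[:,0]-a[1]),0);dy=np.maximum(np.maximum(a[2]-p[:,1],p[:,1]-a[3]),0);return np.hypot(dx,dy)
R=[(-.052,-.034,-.038,.038),(.034,.052,-.038,.038),(-.052,.052,-.038,-.022),(-.04,.08,.022,.034),(.076,.088,.018,.038),(.077,.083,-.003,.059)]
def dist(p): return np.min([inr(p,a) for a in R],0)
def T(p,q): 
    c,s=np.cos(q[2]),np.sin(q[2]); d=p-q[:2]; return np.stack([d[:,0]*c+d[:,1]*s,-d[:,0]*s+d[:,1]*c],1)
tmpl=np.concatenate([rect(*a,s=.003) for a in R])
from scipy.spatial import cKDTree
def fit(P,q0):
    P2=P[:,:2]; tr=cKDTree(P2)
    def cost(q):
        d=np.minimum(dist(T(P2,q)),.02)
        c,s=np.cos(q[2]),np.sin(q[2]); W=tmpl@np.array([[c,s],[-s,c]])+q[:2]
        e=np.minimum(tr.query(W)[0],.015)
        return (d**2).mean()*1e6+(e**2).mean()*1e6
    best=None
    for da in np.radians([-15,-7,0,7,15]):
        for dx in (-.012,0,.012):
          for dy in (-.012,0,.012):
            r=minimize(cost,[q0[0]+dx,q0[1]+dy,q0[2]+da],method="Nelder-Mead",options=dict(initial_simplex=[[q0[0]+dx,q0[1]+dy,q0[2]+da],[q0[0]+dx+.01,q0[1]+dy,q0[2]+da],[q0[0]+dx,q0[1]+dy+.01,q0[2]+da],[q0[0]+dx,q0[1]+dy,q0[2]+da+.1]]))
            if best is None or r.fun<best.fun: best=r
    return best
def draw(im,c,P,col,closed=True):
    p=np.round(proj(c,P)*16).astype(np.int32); cv2.polylines(im,[p],closed,col,1,cv2.LINE_AA,4)
def clampdraw(im,c,q,z=.02):
    co,s=np.cos(q[2]),np.sin(q[2])
    for a in [(-.052,.052,-.038,.038),(-.034,.034,-.022,.022),(.077,.083,-.003,.059)]:
        L=np.array([[a[0],a[2]],[a[1],a[2]],[a[1],a[3]],[a[0],a[3]]])@np.array([[co,s],[-s,co]])+q[:2]
        draw(im,c,np.c_[L,np.full(4,z)],(255,0,0))
def guarddraw(im,c,g):
    co,s=np.cos(g[2]),np.sin(g[2])
    for z in (0,.24):
        L=np.array([[0,-.16],[.36,-.16],[.36,.16],[0,.16]])@np.array([[co,s],[-s,co]])+g[:2]
        draw(im,c,np.c_[L,np.full(4,z)],(0,255,0))
    L=np.array([[0,-.154],[0,.154]])@np.array([[co,s],[-s,co]])+g[:2]; draw(im,c,np.c_[L,np.full(2,.095)],(0,255,255),False)
E
python3 - <<'E'
from fit import *
P=[]
for n in ["scene","side"]:
    p=np.load(f"m_{n}_clamp_mid_0.npy"); p=p[(p[:,2]>.009)&(p[:,2]<.03)]
    r=fit(p,(.535,.175,np.radians(76))); print(n,r.fun,r.x,np.degrees(r.x[2])); P.append(p)
r=fit(np.concatenate(P),(.535,.175,np.radians(76))); q=r.x; print(r.fun,q,np.degrees(q[2]))
g=np.array([.541,.0745,np.radians(74.5)])
print("clamp in guard",T(q[None,:2],g),np.degrees(q[2]-g[2]))
for n,sl in (("scene",(200,400,230,430)),("side",(20,220,110,310))):
    c=vision.camera_info(n); im=cv2.imread(f"pics/{n}1.png")[:,:,::-1].copy(); k=4
    im=cv2.resize(im,None,fx=k,fy=k,interpolation=cv2.INTER_CUBIC); c2=dict(c,fx=c["fx"]*k,fy=c["fy"]*k,cx=c["cx"]*k+1.5,cy=c["cy"]*k+1.5)
    clampdraw(im,c2,q); guarddraw(im,c2,g)
    # orange handle
    hsv=cv2.cvtColor(cv2.imread(f"pics/{n}1.png"),cv2.COLOR_BGR2HSV)
    d=np.load(n+"1.npy")
    m=(hsv[...,0]>5)&(hsv[...,0]<14)&(hsv[...,1]>150)&(hsv[...,2]>90)&(d>0)
    vv,uu=np.nonzero(m); p=unproj(c,uu,vv,d[vv,uu]); p=p[(abs(p[:,0]-.63)<.06)&(abs(p[:,1]+.22)<.12)&(p[:,2]>.078)]
    v=cv2.fitLine(p.astype(np.float32),cv2.DIST_HUBER,0,.001,.001).ravel(); v*=np.sign(v[1]); v[3:]=abs(v[3:])*np.sign(p.mean(0))
    t=(p-v[3:])@v[:3]; print(n,"handle",len(p),v.round(4),np.degrees(np.arctan2(v[1],v[0])),np.percentile(t,[0,3,97,100]).round(4),(v[3:]+v[:3]*(t.min()+t.max())/2).round(4))
    y0,y1,x0,x1=sl
    cv2.imwrite(f"pics/{n}_fit.png",cv2.resize(im[y0*k:y1*k,x0*k:x1*k],(600,600))[:,:,::-1])
E
```

```text
scene 8.73994101433257 [0.53669094 0.16909379 1.15606413] 66.2375954711604
side 17.88900587493907 [0.53312895 0.16505376 1.1472667 ] 65.73353996939814
3.06411086007918 [0.53502262 0.16733646 1.14633725] 65.68028637518258
clamp in guard [[0.08786266 0.03056945]] -8.81971362481742
scene handle 31 [ 8.600e-03  1.000e+00 -1.000e-04  6.311e-01 -2.385e-01  8.430e-02] 89.505035 [-0.054  -0.0477  0.0703  0.0721] [ 0.6312 -0.2294  0.0843]
side handle 119 [ 0.0966  0.9953  0.0113  0.6185 -0.2208  0.0846] 84.45401 [-0.0771 -0.0762  0.0454  0.0503] [ 0.6172 -0.2341  0.0845]
```

View pics/scene_fit.png

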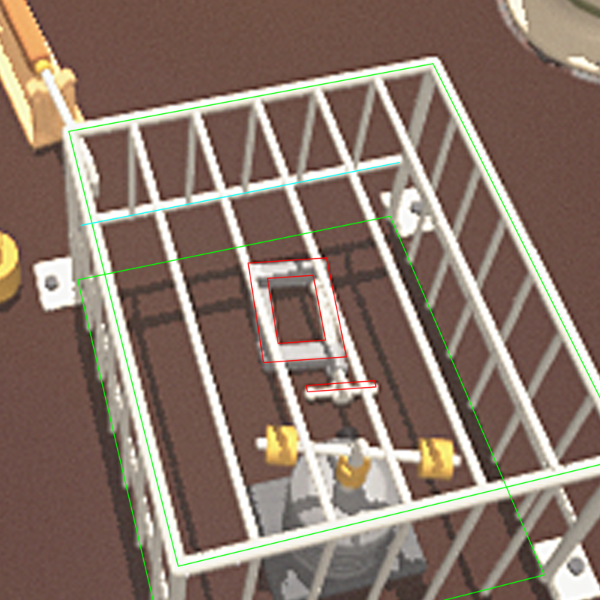

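View pics/side_fit.png

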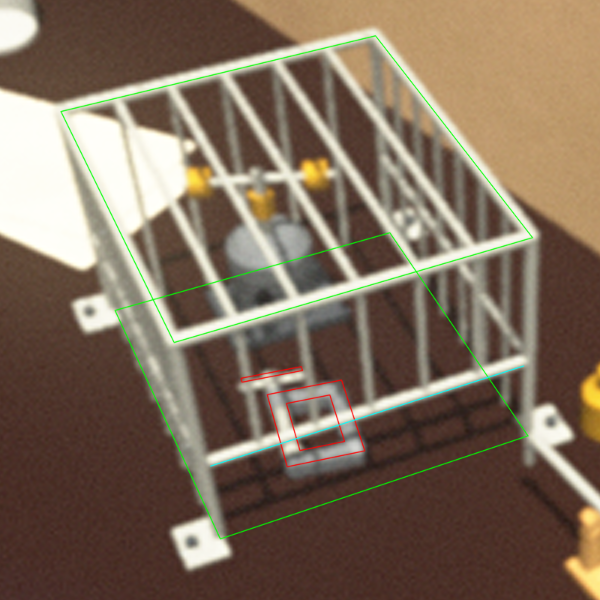

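```bash
cat > pl.py <<'E'
import sys,json,numpy as np
from scipy.spatial.transform import Rotation as Ro
from rig import env
def Rdown(yaw_y,tilt=None):
    a=np.radians(yaw_y); y=np.array([np.cos(a),np.sin(a),0]); z=np.array([0,0,-1.]); return np.stack([np.cross(y,z),y,z],1)
def plan(targets,vmax=.045,dec=2,start=None):
    # targets: list of (pos, yaw_y or None, speed m per row)
    s=env.observe()
    p,R=(np.array(s["position"]),np.array(s["tool_rot"])) if start is None else start
    out=[]
    for t in targets:
        tp=np.array(t[0],float); TR=Rdown(t[1]); v=t[2] if len(t)>2 else vmax
        rv=Ro.from_matrix(R.T@TR).magnitude()
        N=max(int(np.ceil(max(np.linalg.norm(tp-p)/v,rv/.148))),1)
        for i in range(N):
            k=N-i
            d=R.T@((tp-p)/k)/.04; w=Ro.from_matrix(R.T@TR).as_rotvec()/k/.15
            row=np.clip(np.round(np.r_[d,w],dec),-1,1)+0.0
            out.append(row.tolist()); p=p+R@row[:3]*.04; R=R@Ro.from_rotvec(row[3:]*.15).as_matrix()
    for i in range(0,len(out),10): print(json.dumps(out[i:i+10]))
    print("end",p.round(4),np.degrees(np.arctan2(R[1,1],R[0,1])).round(2)); return p,R
E
python3 -c "
from pl import *
plan([((.28,.36,.37),30),((.60,-.20,.36),-5.5)],vmax=.04)"
```

```text
[[-0.56, -0.48, -0.58, 0.0, 0.0, 0.76], [-0.61, -0.41, -0.58, 0.0, 0.0, 0.76], [-0.66, -0.34, -0.58, 0.0, 0.0, 0.76], [-0.69, -0.26, -0.58, 0.0, 0.0, 0.77], [-0.71, -0.18, -0.57, 0.0, 0.0, 0.76], [-0.73, -0.09, -0.58, 0.0, 0.0, 0.77], [-0.95, 0.0, 0.01, 0.0, 0.0, 0.24], [-0.95, 0.03, 0.02, 0.0, 0.0, 0.24], [-0.95, 0.06, 0.01, 0.0, 0.0, 0.24], [-0.94, 0.1, 0.02, 0.0, 0.0, 0.24]]
[[-0.94, 0.13, 0.01, 0.0, 0.0, 0.24], [-0.93, 0.17, 0.02, 0.0, 0.0, 0.24], [-0.93, 0.2, 0.01, 0.0, 0.0, 0.24], [-0.92, 0.23, 0.02, 0.0, 0.0, 0.24], [-0.91, 0.27, 0.01, 0.0, 0.0, 0.25], [-0.9, 0.3, 0.02, 0.0, 0.0, 0.24], [-0.89, 0.33, 0.01, 0.0, 0.0, 0.25], [-0.87, 0.36, 0.02, 0.0, 0.0, 0.24], [-0.86, 0.4, 0.01, 0.0, 0.0, 0.25], [-0.85, 0.43, 0.02, 0.0, 0.0, 0.24]]
[[-0.83, 0.46, 0.01, 0.0, 0.0, 0.25], [-0.81, 0.49, 0.02, 0.0, 0.0, 0.24], [-0.8, 0.52, 0.01, 0.0, 0.0, 0.25]]
end [ 0.6002 -0.2002  0.3601] -5.53
```

Call:
jog_arm:
  plan:
    - [[-0.56,-0.48,-0.58,0,0,0.76],[-0.61,-0.41,-0.58,0,0,0.76],[-0.66,-0.34,-0.58,0,0,0.76],[-0.69,-0.26,-0.58,0,0,0.76],[-0.71,-0.18,-0.58,0,0,0.76],[-0.73,-0.09,-0.58,0,0,0.76],[-0.95,0,0,0,0,0.24],[-0.95,0.03,0,0,0,0.24],[-0.95,0.06,0,0,0,0.24],[-0.94,0.1,0,0,0,0.24]]

```text
time_s: 1.95
position: [0.3562, 0.2269, 0.3707]
tool_rot: [[-0.372, 0.928, 0.0], [0.928, 0.372, 0.0], [-0.0, 0.0, -1.0]]
ft_force: [0.9, 0.8, 0.4]
grip_width: 0.0854
```

Call:
jog_arm:
  plan:
    - [[-0.94,0.13,0,0,0,0.24],[-0.93,0.17,0,0,0,0.24],[-0.93,0.2,0,0,0,0.24],[-0.92,0.23,0,0,0,0.24],[-0.91,0.27,0,0,0,0.24],[-0.9,0.3,0,0,0,0.24],[-0.89,0.33,0,0,0,0.24],[-0.87,0.36,0,0,0,0.24],[-0.86,0.4,0,0,0,0.24],[-0.85,0.43,0,0,0,0.24]]

```text
time_s: 2.95
position: [0.546, -0.1016, 0.3706]
tool_rot: [[-0.02, 1.0, 0.0], [1.0, 0.02, -0.0], [-0.0, 0.0, -1.0]]
ft_force: [-0.3, -0.2, -0.4]
grip_width: 0.0853
```

Call:
jog_arm:
  plan:
    - [[-0.83,0.46,0,0,0,0.24],[-0.81,0.49,0,0,0,0.24],[-0.8,0.52,0,0,0,0.24],[0,0,0,0,0,0],[0,0,0,0,0,0]]

```text
time_s: 3.45
position: [0.603, -0.1991, 0.3698]
tool_rot: [[0.086, 0.996, -0.001], [0.996, -0.086, 0.001], [0.001, -0.001, -1.0]]
ft_force: [-0.2, 0.1, -0.4]
grip_width: 0.0855
```

```bash
python3 - <<'E'
from h import *
s=env.observe(); print(s["time_s"],np.round(s["position"],4),np.round(s["tool_rot"],3).tolist(),np.round(s["q"],1))
c,im,d=shot("wrist","wrist2"); np.save("wrist2.npy",d); np.save("wrist2c.npy",c,allow_pickle=True)
E
```

```text
3.45 [ 0.603  -0.1991  0.3698] [[0.086, 0.996, -0.001], [0.996, -0.086, 0.001], [0.001, -0.001, -1.0]] [-28.9  28.9  40.5   0.  110.7 -24. ]
```

View pics/wrist2.png

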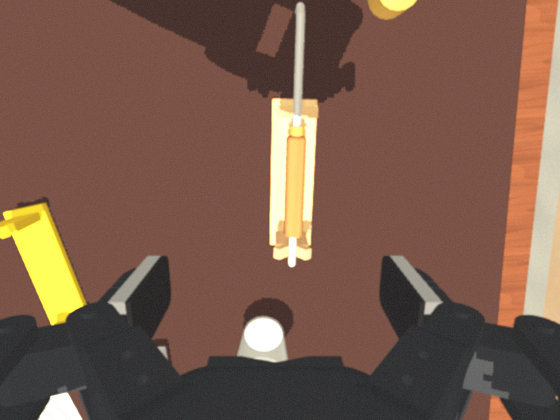

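```bash
python3 - <<'E'
from h import *
c=np.load("wrist2c.npy",allow_pickle=True).item(); d=np.load("wrist2.npy"); im=cv2.imread("pics/wrist2.png")
hsv=cv2.cvtColor(im,cv2.COLOR_BGR2HSV)
print([im[y,x].tolist()+hsv[y,x].tolist()+[round(float(d[y,x]),3)] for x,y in ((296,180),(280,180),(311,180),(298,60),(292,258),(298,131),(300,8))])
m=(hsv[...,0]>=8)&(hsv[...,0]<=15)&(hsv[...,1]>170)
m[:,:285]=0;m[:,306:]=0;m[:125]=0;m[260:]=0
vv,uu=np.nonzero(m); P=unproj(c,uu,vv,d[vv,uu]); k=P[:,2]>.078; P=P[k];uu=uu[k];vv=vv[k]
print(len(P),uu.min(),uu.max(),vv.min(),vv.max(),np.percentile(P,[2,50,98],axis=0).round(4))
# rod axis
pts=[]
for v in list(range(15,115,4)):
    row=[u for u in range(285,315) if d[v,u]>0]; 
    q=unproj(c,row,[v]*len(row),d[v,row]); s=q[:,2]>.06
    if s.sum()>=3: pts.append(q[s].mean(0))
pts=np.array(pts); print(pts[[0,len(pts)//2,-1]].round(4)); 
A=np.polyfit(pts[:,1],pts[:,0],1); print("rod yaw",np.degrees(np.arctan2(1,A[0])),A)
A2=np.polyfit(P[:,1],P[:,0],1); print("handle yaw",np.degrees(np.arctan2(1,A2[0])),A2)
for v in (238,137): print(onplane(c,296,v,.085))
for z in (.08,):print("tip/butt",onplane(c,300,5,z),onplane(c,292,265,z))
cv2.imwrite("pics/w2crop.png",cv2.resize(im[90:280,0:340],None,fx=2.3,fy=2.3,interpolation=cv2.INTER_CUBIC))
E
```

```text
[[121, 216, 255, 21, 134, 255, 0.429], [221, 255, 255, 30, 34, 255, 0.51], [229, 255, 255, 30, 26, 255, 0.509], [199, 220, 226, 23, 30, 226, 0.403], [255, 255, 255, 0, 0, 255, 0.469], [138, 253, 255, 29, 117, 255, 0.422], [186, 206, 216, 20, 35, 216, 0.394]]Traceback (most recent call last):
  File "<stdin>", line 8, in <module>
    return umr_minimum(a, axis, None, out, keepdims, initial, where)
ValueError: zero-size array to reduction operation minimum which has no identity
```

```bash
python3 - <<'E'
from h import *
c=np.load("wrist2c.npy",allow_pickle=True).item(); d=np.load("wrist2.npy"); im=cv2.imread("pics/wrist2.png")
vv,uu=np.nonzero(d>0); P=unproj(c,uu,vv,d[vv,uu])
s=(uu>262)&(uu<325)&(vv<275)&(P[:,2]>.05)&(P[:,2]<.1)
P=P[s];uu=uu[s];vv=vv[s]
for v in range(2,275,8):
    k=vv==v
    if k.any(): q=P[k]; t=q[q[:,2]>q[:,2].max()-.012]; print(v,uu[k].min(),uu[k].max(),t.mean(0).round(4),"w",round(float(np.ptp(t[:,0])),4),"zmax",q[:,2].max().round(4))
cv2.imwrite("pics/w2crop.png",cv2.resize(im[90:280,0:340],None,fx=2.3,fy=2.3,interpolation=cv2.INTER_CUBIC))
E
```

```text
2 300 300 [ 0.648  -0.0187  0.0645] w 0.0 zmax 0.0645
10 295 304 [ 0.6471 -0.0296  0.0753] w 0.008 zmax 0.0768
18 296 304 [ 0.6457 -0.0385  0.0789] w 0.0089 zmax 0.0803
26 296 303 [ 0.6445 -0.0467  0.0794] w 0.0079 zmax 0.0801
34 295 303 [ 0.6434 -0.0548  0.079 ] w 0.0089 zmax 0.081
42 295 303 [ 0.6428 -0.0632  0.0794] w 0.0092 zmax 0.0811
50 295 303 [ 0.6423 -0.0715  0.0787] w 0.0093 zmax 0.081
58 295 302 [ 0.6411 -0.0801  0.0793] w 0.0082 zmax 0.0813
66 294 302 [ 0.64   -0.0886  0.0783] w 0.0093 zmax 0.0812
74 294 302 [ 0.6393 -0.0973  0.0789] w 0.0093 zmax 0.0803
82 294 301 [ 0.6381 -0.1061  0.0793] w 0.008 zmax 0.0813
90 294 301 [ 0.6373 -0.115   0.0788] w 0.0084 zmax 0.0804
98 293 301 [ 0.6363 -0.124   0.0792] w 0.0094 zmax 0.081
106 278 310 [ 0.6318 -0.1328  0.08  ] w 0.0375 zmax 0.0858
114 277 317 [ 0.635  -0.1423  0.0804] w 0.0478 zmax 0.0865
122 293 300 [ 0.6337 -0.1516  0.079 ] w 0.0085 zmax 0.0809
130 289 302 [ 0.6317 -0.1608  0.0813] w 0.0155 zmax 0.0843
138 286 305 [ 0.6314 -0.1698  0.0876] w 0.0217 zmax 0.0892
146 286 305 [ 0.63   -0.1792  0.0885] w 0.0229 zmax 0.0906
1
[... 181 characters left out ...]
 304 [ 0.626  -0.2181  0.0883] w 0.0234 zmax 0.0904
186 285 303 [ 0.6247 -0.228   0.0884] w 0.0222 zmax 0.0895
194 285 303 [ 0.6239 -0.2381  0.0887] w 0.0224 zmax 0.0905
202 284 303 [ 0.6232 -0.2484  0.0886] w 0.0227 zmax 0.0904
210 284 302 [ 0.6212 -0.2588  0.0885] w 0.0227 zmax 0.0906
218 284 302 [ 0.6204 -0.2693  0.0884] w 0.0229 zmax 0.0902
226 284 302 [ 0.6196 -0.28    0.0885] w 0.0231 zmax 0.0901
234 284 301 [ 0.6182 -0.2907  0.0886] w 0.0218 zmax 0.0902
242 275 307 [ 0.6169 -0.3053  0.0794] w 0.0079 zmax 0.0804
250 274 310 [ 0.6162 -0.3163  0.0802] w 0.0476 zmax 0.0849
258 275 309 [ 0.6154 -0.3271  0.0817] w 0.0453 zmax 0.0863
266 290 292 [ 0.613  -0.3399  0.0787] w 0.0027 zmax 0.0799
```

View pics/w2crop.png

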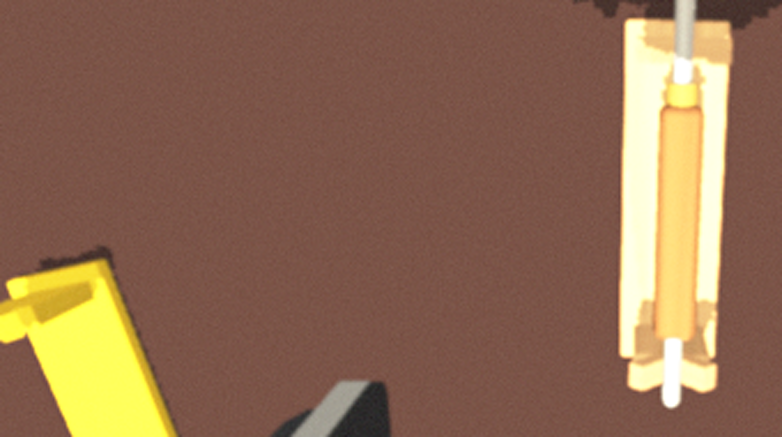

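```bash
python3 -c "
from pl import *
plan([((.6242,-.2320,.16),-6.22),((.6242,-.232,.054),-6.22,.03)])"
```

```text
[[-0.16, 0.12, 1.0, 0.0, 0.0, 0.03], [-0.16, 0.12, 1.0, 0.0, 0.0, 0.03], [-0.16, 0.12, 1.0, 0.0, 0.0, 0.03], [-0.16, 0.13, 1.0, 0.0, 0.0, 0.03], [-0.15, 0.12, 1.0, 0.0, 0.0, 0.03], [0.0, 0.0, 0.73, 0.0, 0.0, 0.0], [0.0, 0.0, 0.73, 0.0, 0.0, 0.0], [0.0, 0.0, 0.73, 0.0, 0.0, 0.0], [0.0, 0.0, 0.72, 0.0, 0.0, 0.0]]
end [ 0.6241 -0.2319  0.0541] -6.19
```

Call:
jog_arm:
  plan:
    - [[-0.16,0.12,1,0,0,0.03],[-0.16,0.12,1,0,0,0.03],[-0.16,0.12,1,0,0,0.03],[-0.16,0.13,1,0,0,0.03],[-0.15,0.12,1,0,0,0.03],[0,0,0.73,0,0,0],[0,0,0.73,0,0,0],[0,0,0.73,0,0,0],[0,0,0.72,0,0,0],[0,0,0,0,0,0]]

```text
time_s: 4.5
position: [0.6225, -0.2302, 0.0514]
tool_rot: [[0.107, 0.994, -0.005], [0.994, -0.107, 0.003], [0.003, -0.006, -1.0]]
ft_force: [-0.8, 0.1, -0.3]
grip_width: 0.0852
```

```bash
python3 - <<'E'
from h import *
s=env.observe(); print(s["time_s"],np.round(s["position"],4),np.round(s["tool_rot"],3).tolist(),s["ft_force"])
c,im,d=shot("side","side3")
cv2.imwrite("pics/side3c.png",cv2.resize(im[80:290,220:440],None,fx=2.8,fy=2.8)[:,:,::-1])
E
```

```text
4.5 [ 0.6225 -0.2302  0.0514] [[0.107, 0.994, -0.005], [0.994, -0.107, 0.003], [0.003, -0.006, -1.0]] [-0.78689462  0.07780157 -0.28780468]
```

View pics/side3c.png

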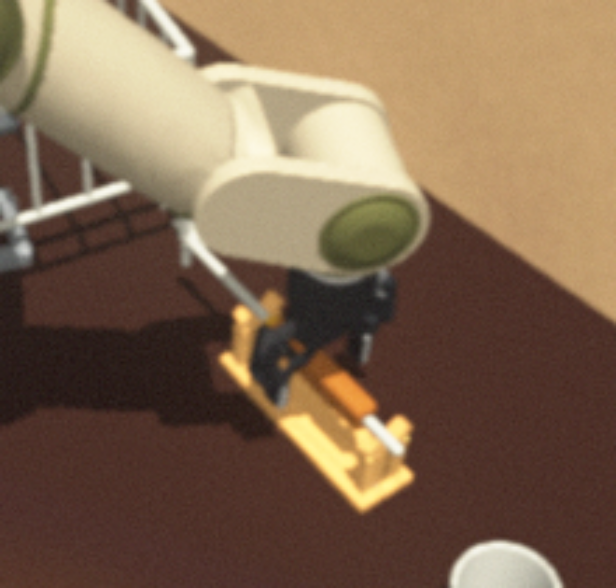

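Call:
jog_arm:
  plan:
    - [[0,0,0,0,0,0],[0,0,0,0,0,0],[0,0,0,0,0,0],[0,0,0,0,0,0],[0,0,0,0,0,0],[0,0,0,0,0,0],[0,0,0,0,0,0],[0,0,0,0,0,0]]
  grip: -1
  squeeze: 90

```text
time_s: 5.35
position: [0.6246, -0.2326, 0.0551]
tool_rot: [[0.108, 0.994, 0.002], [0.994, -0.108, -0.001], [-0.001, 0.002, -1.0]]
ft_force: [0.0, 1.8, 6.0]
grip_width: 0.0228
```

Call:
jog_arm:
  plan:
    - [[0,0,-0.2,0,0,0],[0,0,-0.3,0,0,0],[0,0,-0.5,0,0,0],[0,0,-0.7,0,0,0],[0,0,-0.5,0,0,0],[0,0,-0.3,0,0,0],[0,0,0,0,0,0],[0,0,0,0,0,0]]

```text
time_s: 6.15
position: [0.6238, -0.2322, 0.1533]
tool_rot: [[0.108, 0.994, -0.001], [0.994, -0.108, 0.001], [0.001, -0.001, -1.0]]
ft_force: [-0.7, -0.7, -1.5]
grip_width: 0.023
```

```bash
python3 - <<'E'
from h import *
s=env.observe(); print(s["time_s"],np.round(s["position"],4),s["ft_force"],s["wrist_torque"],s["q"])
for n in ("side","scene"):
    c,im,d=shot(n,n+"4"); 
    cv2.imwrite(f"pics/{n}4c.png",cv2.resize(im[80:290,200:440] if n=="side" else im[150:330,190:430],None,fx=2.5,fy=2.5)[:,:,::-1])
c,im,d=shot("wrist","wrist4"); np.save("wrist4.npy",d)
vv,uu=np.nonzero(d>0); P=unproj(c,uu,vv,d[vv,uu])
s=(uu>240)&(uu<340)&(vv<120)&(P[:,2]>.1)
P=P[s];uu=uu[s];vv=vv[s]
for v in range(0,120,6):
    k=vv==v
    if k.any(): print(v,uu[k].min(),uu[k].max(),P[k].mean(0).round(4),P[k][:,2].max().round(4))
E
```

```text
6.15 [ 0.6238 -0.2322  0.1533] [-0.69418673 -0.70641863 -1.54536662] [-0.03693092  0.00488011  0.01195868] [-3.05834573e+01  3.68133423e+01  6.09222633e+01 -1.64307702e-03
  8.23460791e+01 -2.43648387e+01]
0 259 290 [ 0.6351 -0.1344  0.1768] 0.1787
6 259 290 [ 0.635  -0.1359  0.1764] 0.1787
12 259 290 [ 0.6348 -0.1376  0.1765] 0.1784
18 259 289 [ 0.6345 -0.1393  0.1769] 0.1791
24 259 289 [ 0.6343 -0.141   0.1767] 0.1786
30 259 289 [ 0.6341 -0.1426  0.1766] 0.1789
36 259 289 [ 0.6339 -0.1443  0.1765] 0.1785
42 259 289 [ 0.6337 -0.1461  0.1768] 0.1784
48 259 289 [ 0.6335 -0.1478  0.1768] 0.178
54 259 289 [ 0.6333 -0.1495  0.1767] 0.1786
60 259 289 [ 0.6331 -0.1513  0.1767] 0.1784
66 260 289 [ 0.6331 -0.1531  0.1769] 0.1788
72 260 289 [ 0.6329 -0.1548  0.1767] 0.1798
78 250 299 [ 0.6327 -0.1569  0.1798] 0.182
84 249 299 [ 0.6323 -0.1586  0.1795] 0.182
90 249 299 [ 0.6321 -0.1604  0.1795] 0.1817
96 249 299 [ 0.6319 -0.1622  0.1794] 0.1819
102 250 299 [ 0.6319 -0.164   0.1795] 0.1819
108 250 299 [ 0.6317 -0.1659  0.1797] 0.1822
114 250 299 [ 0.6315 -0.1677  0.182 ] 0.1842
```

View pics/wrist4.png

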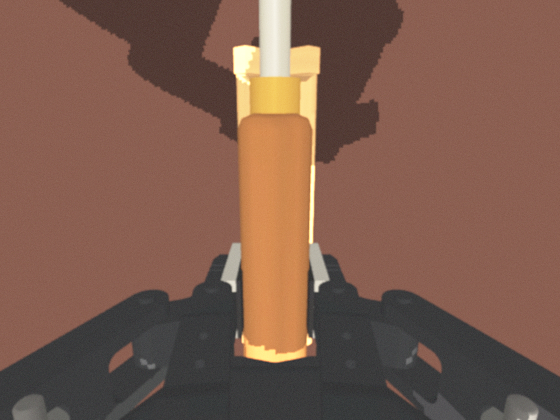

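View pics/side4c.png

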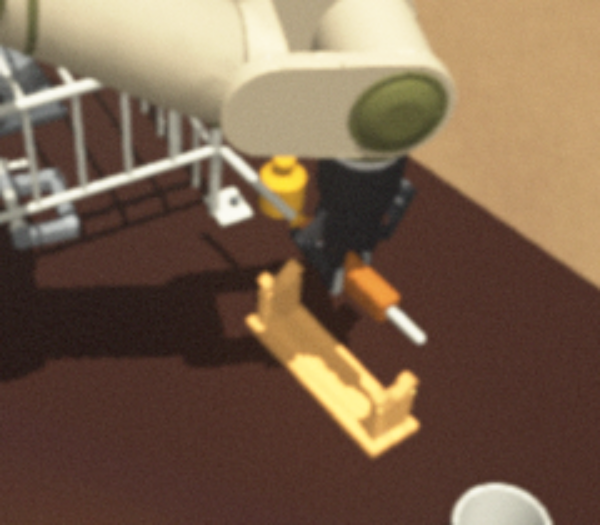

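```bash
cat > g.py <<'E'
import numpy as np
F=np.array([.541,.0745]); a=np.radians(74.5); e=np.array([np.cos(a),np.sin(a)]); n=np.array([-e[1],e[0]])
def W(x,y,z): return (*(F+x*e+y*n),z)
E
python3 -c "
from pl import *; from g import *
st=plan([(W(-.27,.0306,.14),-15.5,.038)])
st=plan([(W(-.27,.0306,.0535),-15.5,.03)],start=st)
st=plan([(W(-.122,.0306,.0535),-15.5,.025)],start=st)
"
```

```text
[[0.14, -0.79, 0.06, 0.0, 0.0, 0.18], [0.12, -0.79, 0.05, 0.0, 0.0, 0.18], [0.1, -0.8, 0.06, 0.0, 0.0, 0.18], [0.08, -0.8, 0.05, -0.01, 0.0, 0.18], [0.06, -0.8, 0.05, 0.0, 0.0, 0.18], [0.04, -0.79, 0.06, -0.01, 0.0, 0.18]]
end [ 0.4395 -0.1775  0.14  ] -15.5
[[0.0, 0.0, 0.72, 0.0, 0.0, 0.0], [0.0, 0.0, 0.72, 0.0, 0.0, 0.0], [0.0, -0.01, 0.72, 0.0, 0.0, 0.0]]
end [ 0.4392 -0.1773  0.0536] -15.5
[[0.62, 0.0, 0.0, 0.0, 0.0, 0.0], [0.62, 0.0, 0.0, 0.0, 0.0, 0.0], [0.61, 0.0, 0.0, 0.0, 0.0, 0.0], [0.62, 0.0, 0.0, 0.0, 0.0, 0.0], [0.61, 0.0, 0.0, 0.0, 0.0, 0.0], [0.62, 0.0, 0.0, 0.0, 0.0, 0.0]]
end [ 0.4788 -0.0347  0.0537] -15.5
```

Call:
jog_arm:
  plan:
    - [[0.14,-0.79,0.06,0,0,0.18],[0.12,-0.79,0.05,0,0,0.18],[0.1,-0.8,0.06,0,0,0.18],[0.08,-0.8,0.05,0,0,0.18],[0.06,-0.8,0.05,0,0,0.18],[0.04,-0.79,0.06,0,0,0.18],[0,0,0,0,0,0],[0,0,0.2,0,0,0],[0,0,0,0,0,0],[0,0,0,0,0,0]]

```text
time_s: 7.3
position: [0.4406, -0.178, 0.1324]
tool_rot: [[0.267, 0.964, -0.0], [0.964, -0.267, 0.0], [0.0, -0.0, -1.0]]
ft_force: [-0.0, -0.0, -1.9]
grip_width: 0.0229
```

Call:
jog_arm:
  plan:
    - [[0,0,0.7,0,0,0],[0,0,0.7,0,0,0],[0,0,0.55,0,0,0],[0,0,0,0,0,0],[0,0,0,0,0,0]]

```text
time_s: 7.8
position: [0.4405, -0.178, 0.0552]
tool_rot: [[0.267, 0.964, 0.0], [0.964, -0.267, -0.0], [-0.0, 0.0, -1.0]]
ft_force: [0.2, 0.3, -1.4]
grip_width: 0.0231
```

```bash
python3 - <<'E'
from h import *
from fit import clampdraw,guarddraw
s=env.observe(); print(s["time_s"],np.round(s["position"],4),np.round(s["tool_rot"],3).tolist(),s["ft_force"])
for n in ("side","scene"):
    c,im,d=shot(n,n+"5"); 
    cv2.imwrite(f"pics/{n}5c.png",cv2.resize(im[60:300,140:440] if n=="side" else im[150:400,190:470],None,fx=2.3,fy=2.3)[:,:,::-1])
E
```

```text
7.8 [ 0.4405 -0.178   0.0552] [[0.267, 0.964, 0.0], [0.964, -0.267, -0.0], [-0.0, 0.0, -1.0]] [ 0.17158487  0.32086633 -1.35586888]
```

View pics/side5c.png

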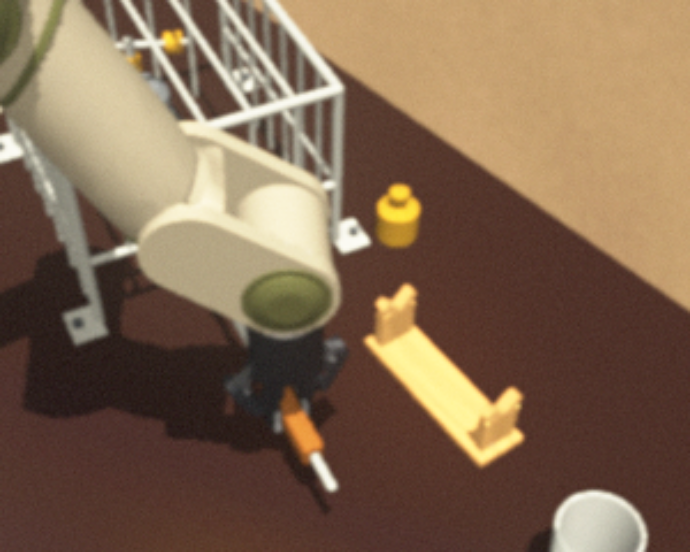

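View pics/scene5c.png

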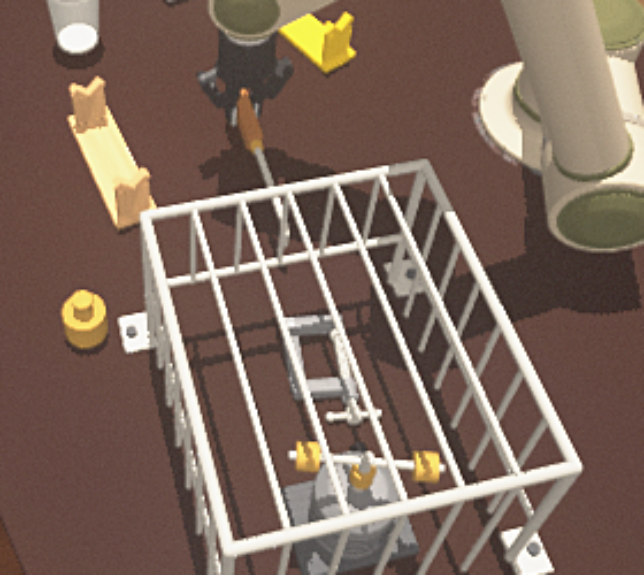

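Call:
jog_arm:
  plan:
    - [[0.5,0,0,0,0,0],[0.6,0,0,0,0,0],[0.6,0,0,0,0,0],[0.6,0,0,0,0,0],[0.6,0,0,0,0,0],[0.5,0,0,0,0,0],[0.3,0,0,0,0,0],[0,0,0,0,0,0],[0,0,0,0,0,0]]

```text
time_s: 8.8
position: [0.4797, -0.0356, 0.0553]
tool_rot: [[0.267, 0.964, 0.001], [0.964, -0.267, -0.0], [-0.0, 0.001, -1.0]]
ft_force: [0.6, 0.2, -2.1]
grip_width: 0.0231
```

```bash
python3 - <<'E'
from h import *
from g import *
s=env.observe(); p=s["position"];print(s["time_s"],np.round(p,4),s["ft_force"]); tip=p+np.array([*(.21*e),.0175]);print("tip",tip,(tip[:2]-F)@e,(tip[:2]-F)@n)
for n_ in ("side","scene"):
    c,im,d=shot(n_,n_+"6"); 
    k=4; im=cv2.resize(im,None,fx=k,fy=k,interpolation=cv2.INTER_CUBIC); pp=proj(c,tip)*k+1.5; cv2.circle(im,tuple(int(v) for v in pp),5,(255,0,0),1)
    x,y=[int(v) for v in pp]; print(pp/k); cv2.imwrite(f"pics/{n_}6c.png",im[max(y-280,0):y+280,max(x-380,0):x+380][:,:,::-1])
E
```

```text
8.8 [ 0.4797 -0.0356  0.0553] [ 0.63953591  0.18156867 -2.13325328]
tip [0.53581218 0.16679764 0.07279997] 0.08755443178087664 0.029664610234720206
[213.38204238 147.30862817]
[330.10525536 293.13071716]
```

View pics/side6c.png

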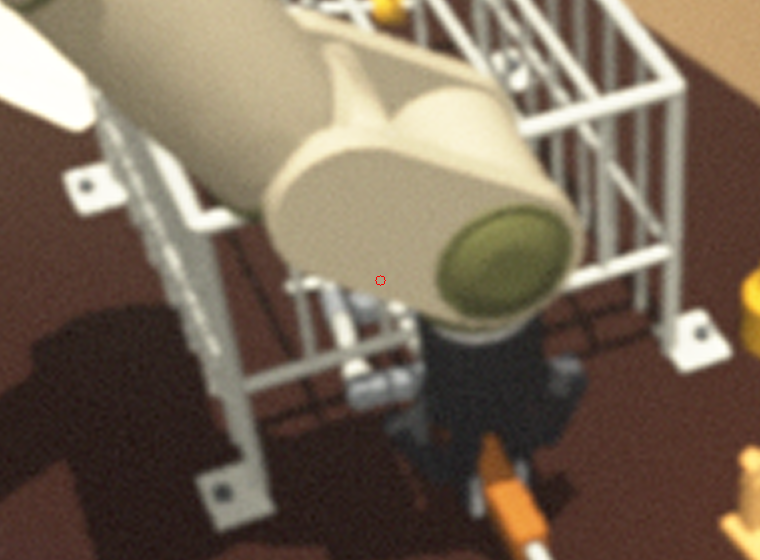

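View pics/scene6c.png

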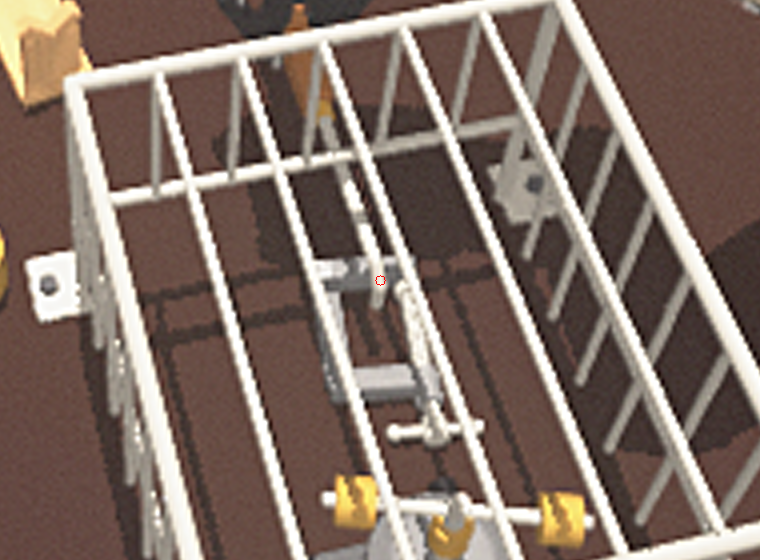

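Call:
jog_arm:
  plan:
    - [[0,0,0.2,0,0,0],[0,0,0.2,0,0,0],[0,0,0.2,0,0,0],[0,0,0.2,0,0,0],[0,0,0,0,0,0],[0,0,0,0,0,0]]

```text
time_s: 9.5
position: [0.4795, -0.0351, 0.0227]
tool_rot: [[0.267, 0.964, -0.001], [0.964, -0.267, 0.0], [0.0, -0.001, -1.0]]
ft_force: [-0.2, -0.4, -1.0]
grip_width: 0.0229
```

```bash
python3 - <<'E'
from h import *
from g import *
s=env.observe(); p=s["position"];print(s["time_s"],np.round(p,4),s["ft_force"])
c,im,d=shot("scene","scene7"); k=4
cv2.imwrite(f"pics/scene7c.png",cv2.resize(im[220:340,260:400],None,fx=5,fy=5,interpolation=cv2.INTER_CUBIC)[:,:,::-1])
E
```

```text
9.5 [ 0.4795 -0.0351  0.0227] [-0.18617343 -0.37978628 -1.01692207]
```

View pics/scene7c.png

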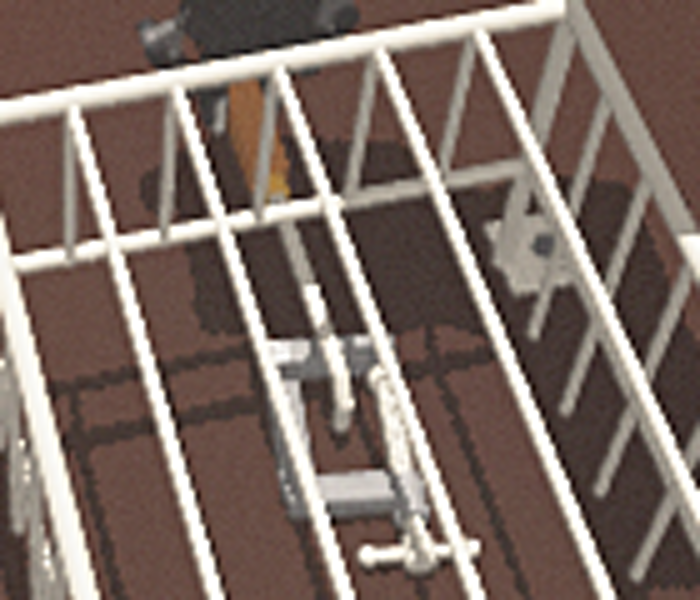

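Call:
jog_arm:
  plan:
    - [[-0.2,0,0,0,0,0],[-0.25,0,0,0,0,0],[-0.2,0,0,0,0,0],[-0.15,0,0,0,0,0],[-0.15,0,0,0,0,0],[-0.2,0,0,0,0,0],[-0.25,0,0,0,0,0],[-0.25,0,0,0,0,0],[-0.25,0,0,0,0,0],[-0.25,0,0,0,0,0]]

```text
time_s: 10.55
position: [0.4562, -0.1188, 0.0229]
tool_rot: [[0.267, 0.964, -0.0], [0.964, -0.267, 0.0], [0.0, -0.0, -1.0]]
ft_force: [1.1, 3.0, -2.8]
grip_width: 0.0227
```

```bash
python3 - <<'E'
from h import *
from g import *
s=env.observe(); p=s["position"];print(s["time_s"],np.round(p,4),s["ft_force"])
c,im,d=shot("scene","scene8"); k=4
cv2.imwrite(f"pics/scene8c.png",cv2.resize(im[200:340,240:400],None,fx=4.2,fy=4.2,interpolation=cv2.INTER_CUBIC)[:,:,::-1])
E
```

```text
10.55 [ 0.4562 -0.1188  0.0229] [ 1.14883244  2.99680952 -2.78036042]
```

View pics/scene8c.png

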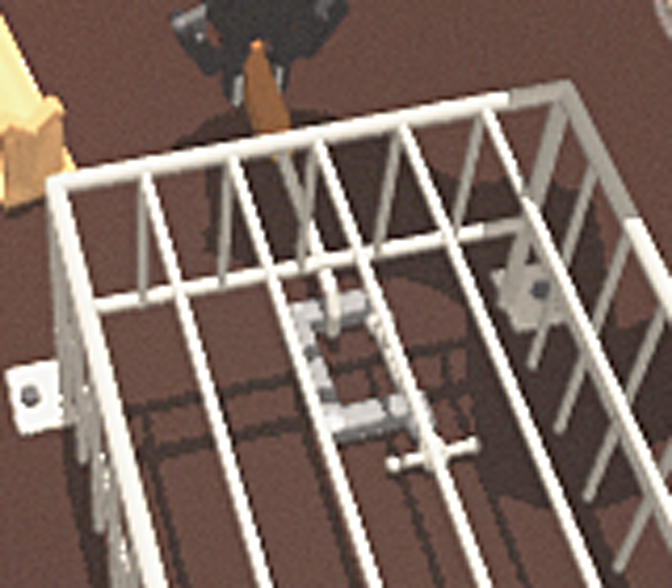

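Call:
jog_arm:
  plan:
    - [[-0.25,0,0,0,0,0],[-0.3,0,0,0,0,0],[-0.3,0,0,0,0,0],[-0.3,0,0,0,0,0],[-0.3,0,0,0,0,0],[-0.3,0,0,0,0,0],[-0.3,0,0,0,0,0],[-0.3,0,0,0,0,0],[-0.3,0,0,0,0,0],[-0.2,0,0,0,0,0]]

```text
time_s: 11.6
position: [0.4258, -0.229, 0.0229]
tool_rot: [[0.268, 0.964, 0.0], [0.964, -0.268, -0.0], [-0.0, 0.0, -1.0]]
ft_force: [1.3, 2.5, -3.0]
grip_width: 0.0229
```

```bash
python3 - <<'E'
from h import *
from fit import *
from g import *
s=env.observe(); p=s["position"];print(s["time_s"],np.round(p,4),s["ft_force"]); print((p[:2]-F)@e)
for n_ in ("scene","side"):
    c,im,d=shot(n_,n_+"9")
    for r in spotter.trace(n_,"clamp_mid")[:2]: print(n_,r["score"],r["rect"])
    cv2.imwrite(f"pics/{n_}9c.png",cv2.resize(im[180:320,220:400] if n_=="scene" else im[60:300,140:440],None,fx=3.8 if n_=="scene" else 2.3,fy=3.8 if n_=="scene" else 2.3,interpolation=cv2.INTER_CUBIC)[:,:,::-1])
E
```

```text
11.6 [ 0.4258 -0.229   0.0229] [ 1.34185293  2.45997925 -3.03899252]
-0.3232120694626292
scene 0.58 [298.8, 246.7, 338.6, 273.4]
```

View pics/scene9c.png

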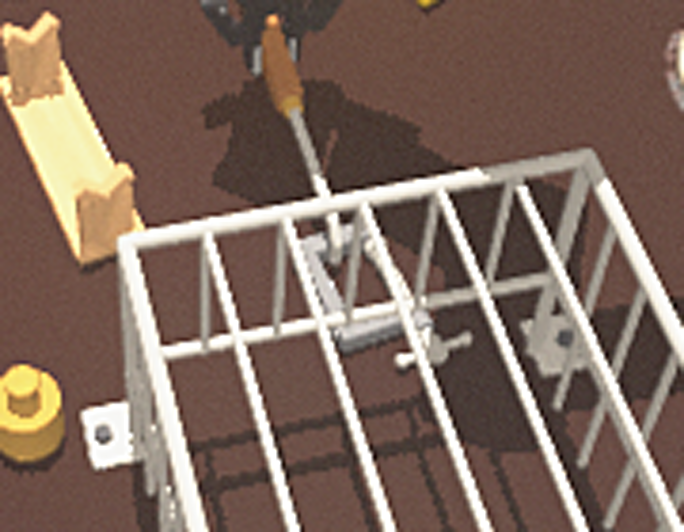

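View pics/side9c.png

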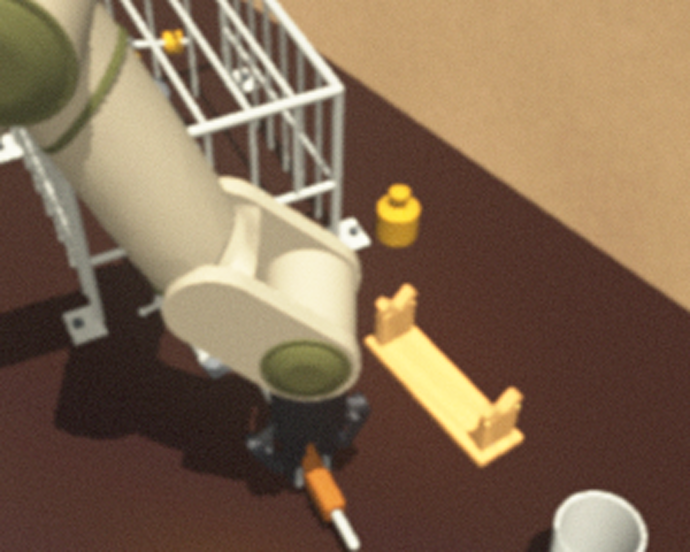

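Call:
jog_arm:
  plan:
    - [[-0.15,0,0,0,0,0],[-0.25,0,0,0,0,0],[-0.25,0,0,0,0,0],[-0.25,0,0,0,0,0],[-0.15,0,0,0,0,0],[-0.05,0,0,0,0,0],[0,0,0,0,0,0],[0,0,0,0,0,0]]

```text
time_s: 12.6
position: [0.4144, -0.2704, 0.023]
tool_rot: [[0.267, 0.964, 0.0], [0.964, -0.267, -0.001], [-0.001, 0.0, -1.0]]
ft_force: [0.5, 0.1, -2.2]
grip_width: 0.0228
```

```bash
cat > m10.py <<'E'
import sys
from h import *
from fit import *
from g import *
tag=sys.argv[1]
s=env.observe(); p=s["position"];print(s["time_s"],np.round(p,4),s["ft_force"]); print((p[:2]-F)@e)
for n_ in ("scene","side"):
    c,im,d=shot(n_,n_+tag)
    vv,uu=np.nonzero(d>0); P=unproj(c,uu,vv,d[vv,uu]); L=np.stack([(P[:,:2]-F)@e,(P[:,:2]-F)@n],1)
    k=(L[:,0]>-.27)&(L[:,0]<.02)&(abs(L[:,1]-.03)<.12)&(P[:,2]>.009)&(P[:,2]<.03)
    g2=im[vv,uu].astype(int); gray=(g2.max(1)-g2.min(1)<40)&(g2.mean(1)>60)
    for r in spotter.trace(n_,"clamp_mid")[:1]: print(n_,r["score"],r["rect"])
    k&=gray
    if k.sum()>100:
        pts=L[k]; r=fit(pts,(-.13,.03,0.1)); q=r.x; print(n_,k.sum(),r.fun,q,np.degrees(q[2]),"x range",np.percentile(pts[:,0],[1,50,99]))
    cv2.imwrite(f"pics/{n_}{tag}c.png",cv2.resize(im[150:320,220:400] if n_=="scene" else im[60:300,140:440],None,fx=3.3 if n_=="scene" else 2.3,fy=3.3 if n_=="scene" else 2.3,interpolation=cv2.INTER_CUBIC)[:,:,::-1])
E
python3 m10.py 10
```

```text
12.6 [ 0.4144 -0.2704  0.023 ] [ 0.47436524  0.12176817 -2.15400035]
-0.3661966403608932
scene 0.56 [298.0, 229.2, 329.0, 261.2]
scene 310 19.119124677474463 [-0.12833698  0.04199527  0.16514036] 9.46184553637377 x range [-0.1836366  -0.09606626 -0.04881046]
side 0.74 [378.4, 271.8, 419.8, 328.6]
```

View pics/scene10c.png

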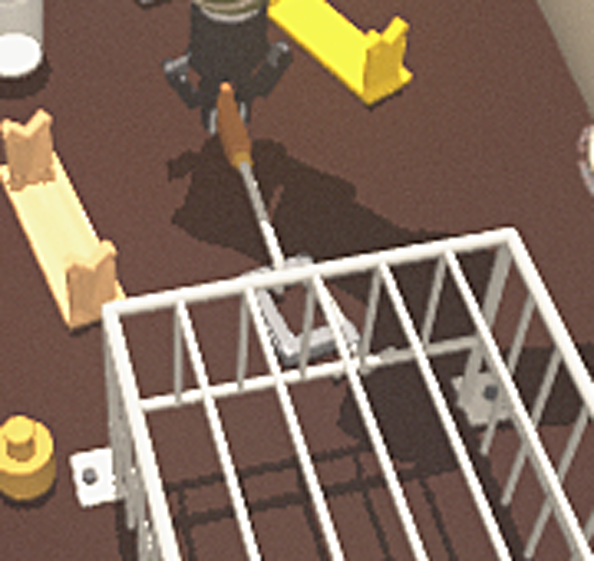

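View pics/side10c.png

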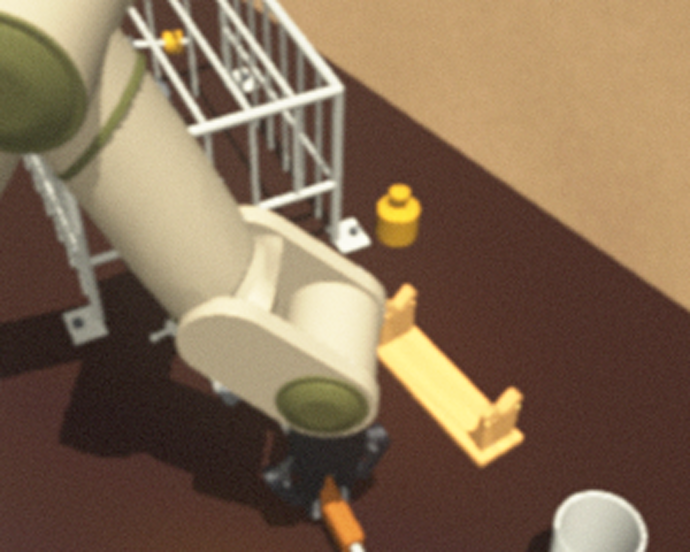

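Call:
jog_arm:
  plan:
    - [[-0.1,0,0,0,0,0],[-0.15,0,0,0,0,0],[-0.1,0,0,0,0,0],[-0.05,0,0,0,0,0],[0,0,0,0,0,0],[0,0,0,0,0,0]]

```text
time_s: 13.4
position: [0.4101, -0.286, 0.023]
tool_rot: [[0.267, 0.964, 0.0], [0.964, -0.267, -0.001], [-0.001, 0.0, -1.0]]
ft_force: [-0.2, 0.5, -2.0]
grip_width: 0.0229
```

```bash
sed -i 's/(-.13,.03,0.1)/(-.145,.04,0.16)/' m10.py; python3 m10.py 11
```

```text
13.4 [ 0.4101 -0.286   0.023 ] [-0.19715036  0.51241308 -1.97259061]
-0.3823953369033517
scene 0.7 [293.1, 226.5, 327.6, 256.7]
scene 398 11.793042565793064 [-0.14464355  0.04309484  0.16038506] 9.189386894630463 x range [-0.19828724 -0.11531884 -0.06448339]
side 0.63 [208.1, 204.5, 246.3, 242.7]
```

Call:
jog_arm:
  plan:
    - [[0.1,0,0,0,0,0],[0.15,0,0,0,0,0],[0,0,-0.3,0,0,0],[0,0,-0.6,0,0,0],[0,0,-0.9,0,0,0],[0,0,-0.9,0,0,0],[0,0,-0.9,0,0,0],[0,0,-0.4,0,0,0],[0,0,0,0,0,0],[0,0,0,0,0,0]]

```text
time_s: 14.6
position: [0.4125, -0.2753, 0.1821]
tool_rot: [[0.267, 0.964, -0.001], [0.964, -0.267, 0.001], [0.001, -0.001, -1.0]]
ft_force: [-0.0, 0.1, -2.2]
grip_width: 0.0228
```

```bash
python3 m10.py 12; python3 - <<'E'
from h import *
c,im,d=shot("wrist","wrist12")
E
```

```text
14.6 [ 0.4125 -0.2753  0.1821] [-0.00366133  0.05535449 -2.24904114]
-0.3714712250544165
scene 0.6 [293.7, 226.3, 334.0, 262.5]
scene 416 11.868522545336274 [-0.14421451  0.04302968  0.18064968] 10.350464361044049 x range [-0.19953356 -0.1191784  -0.0652668 ]
side 0.69 [211.3, 203.6, 260.7, 242.3]
side 658 16.230456070682738 [-0.14307963  0.04189058  0.26449178] 15.154262805779261 x range [-0.20217306 -0.12413376 -0.06824377]
```

View pics/wrist12.png

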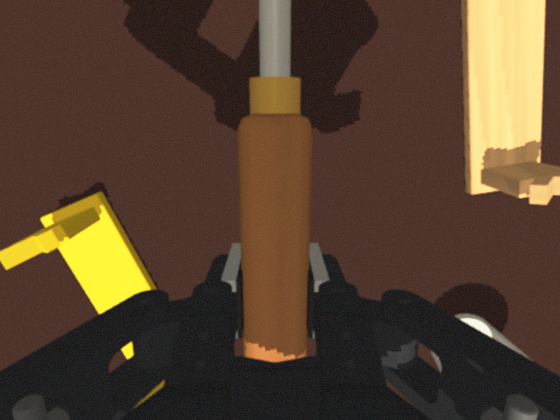

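View pics/scene12c.png

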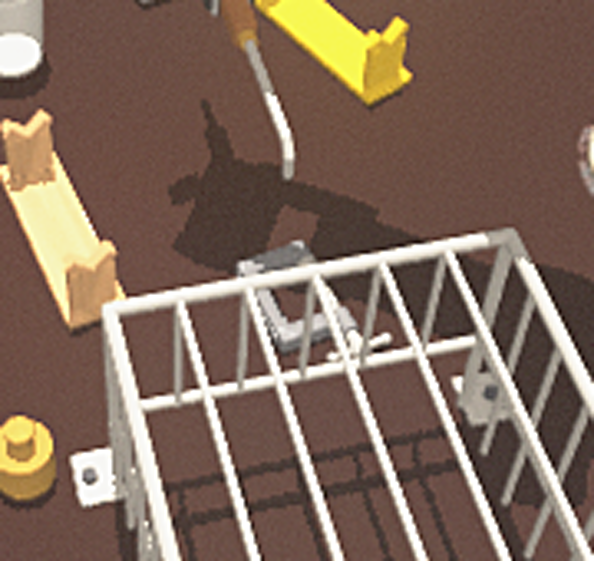

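View pics/side12c.png

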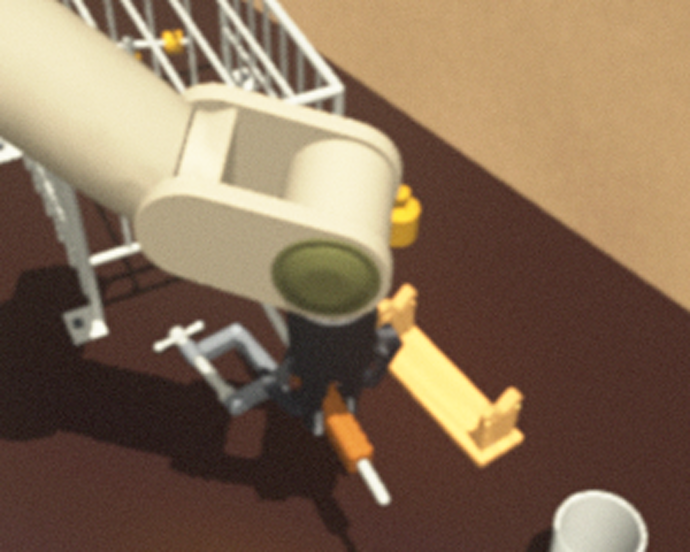

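```bash
python3 -c "
from pl import *
st=plan([((.6246,-.2326,.155),-6.22,.035)])
"
```

```text
[[0.35, 0.69, 0.1, 0.0, 0.0, -0.15], [0.34, 0.7, 0.09, 0.0, 0.0, -0.15], [0.32, 0.7, 0.1, 0.0, 0.0, -0.16], [0.3, 0.71, 0.09, 0.0, 0.0, -0.15], [0.29, 0.72, 0.1, 0.0, 0.0, -0.16], [0.27, 0.72, 0.09, -0.01, 0.0, -0.15], [0.25, 0.74, 0.1, 0.0, -0.01, -0.16]]
end [ 0.6248 -0.2325  0.1549] -6.22
```

Call:
jog_arm:
  plan:
    - [[0.35,0.69,0.1,0,0,-0.15],[0.34,0.7,0.09,0,0,-0.15],[0.32,0.7,0.1,0,0,-0.16],[0.3,0.71,0.09,0,0,-0.15],[0.29,0.72,0.1,0,0,-0.16],[0.27,0.72,0.09,0,0,-0.15],[0.25,0.74,0.1,0,0,-0.16],[0,0,0,0,0,0],[0,0,0,0,0,0],[0,0,0,0,0,0]]

```text
time_s: 15.85
position: [0.6244, -0.233, 0.1558]
tool_rot: [[0.109, 0.994, -0.001], [0.994, -0.109, 0.0], [0.0, -0.001, -1.0]]
ft_force: [-0.5, -0.3, -1.9]
grip_width: 0.0228
```

```bash
python3 m10.py 13; python3 - <<'E'
from h import *
c,im,d=shot("wrist","wrist13")
np.save("wrist13.npy",d)
s=env.observe(); print(np.round(s["position"],4),np.round(s["tool_rot"],4).tolist())
vv,uu=np.nonzero(d>0); P=unproj(c,uu,vv,d[vv,uu])
s=(uu>240)&(uu<340)&(vv<74)&(P[:,2]>.1)
A=np.polyfit(P[s,1],P[s,0],1); print("rod yaw",np.degrees(np.arctan2(1,A[0])),"x at y=-.15",np.polyval(A,-.15),P[s,2].max())
s=(uu>220)&(uu<340)&(vv<130)&(P[:,2]>.05)&(P[:,2]<.1); print("front upright",np.percentile(P[s],[3,50,97],axis=0).round(4))
E
```

```text
15.85 [ 0.6244 -0.233   0.1558] [-0.46685998 -0.29201199 -1.90404255]
-0.2740021779787597
scene 0.91 [292.8, 227.3, 335.0, 259.2]
scene 418 10.486044867905996 [-0.14356006  0.0433867   0.16853978] 9.656618192327539 x range [-0.19858455 -0.11748898 -0.06423848]
side 0.69 [207.3, 203.2, 263.0, 240.0]
side 755 2.483023804287538 [-0.14820673  0.04189397  0.18489427] 10.59366121736602 x range [-0.20318012 -0.13883992 -0.06779495]
[ 0.6247 -0.2331  0.1565] [[0.109, 0.994, 0.0003], [0.994, -0.109, -0.0002], [-0.0002, 0.0003, -1.0]]
rod yaw 84.96988556068371 x at y=-.15 0.6344364628178879 0.183634953389635
front upright [[ 0.6117 -0.1485  0.0602]
 [ 0.6263 -0.1406  0.0813]
 [ 0.6585 -0.1319  0.0859]]
```

View pics/side13c.png

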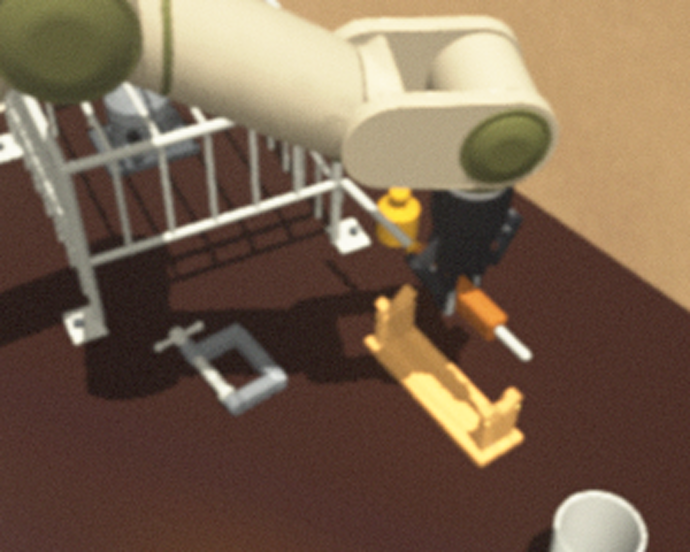

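View pics/wrist13.png

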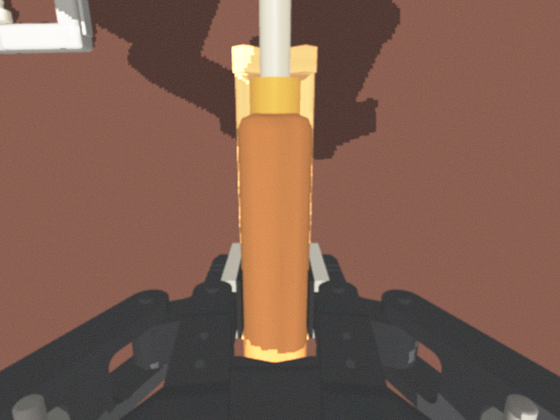

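Call:
jog_arm:
  plan:
    - [[0.01,0,0.5,0,0,0],[0,0,0.6,0,0,0],[0,0,0.5,0,0,0],[0,0,0.35,0,0,0],[0,0,0.25,0,0,0],[0,0,0.15,0,0,0],[0,0,0.1,0,0,0],[0,0,0.05,0,0,0],[0,0,0,0,0,0],[0,0,0,0,0,0]]

```text
time_s: 17.1
position: [0.6253, -0.2325, 0.0566]
tool_rot: [[0.108, 0.994, 0.001], [0.994, -0.108, -0.0], [-0.0, 0.001, -1.0]]
ft_force: [0.2, 0.5, -2.2]
grip_width: 0.0228
```

```bash
python3 - <<'E'
from h import *
s=env.observe(); print(s["time_s"],np.round(s["position"],4),s["ft_force"],s["wrist_torque"])
c,im,d=shot("wrist","wrist14")
c,im,d=shot("side","side14")
cv2.imwrite("pics/side14c.png",cv2.resize(im[100:290,230:440],None,fx=3,fy=3,interpolation=cv2.INTER_CUBIC)[:,:,::-1])
E
```

```text
17.1 [ 0.6253 -0.2325  0.0566] [ 0.17129712  0.47549562 -2.16802495] [-0.00946323  0.00351869 -0.01578216]
```

View pics/side14c.png

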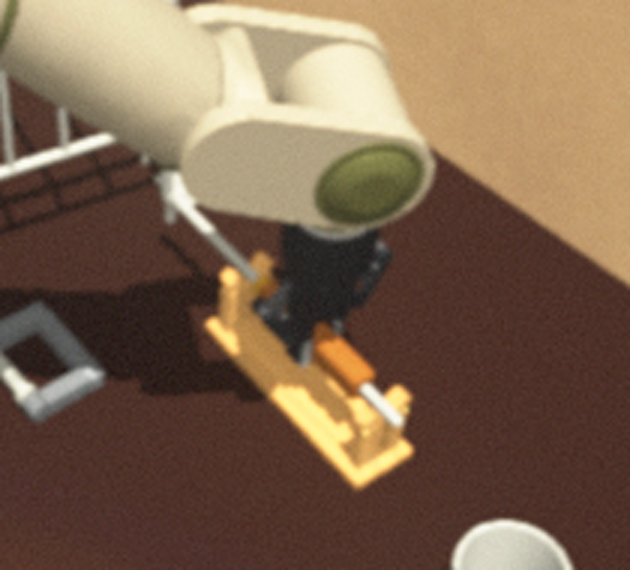

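View pics/wrist14.png

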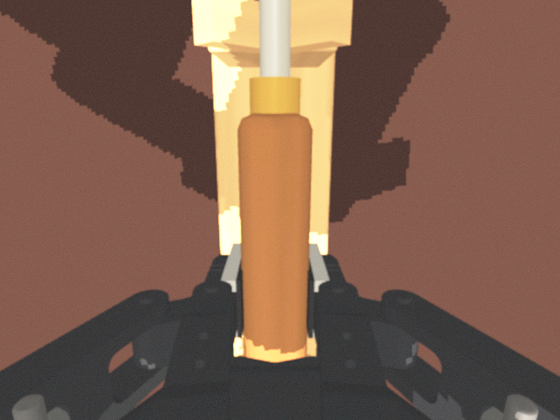

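Call:
jog_arm:
  plan:
    - [[-0.01,0,0.02,0,0,0],[0,0,0.02,0,0,0],[0,0,0,0,0,0],[0,0,0,0,0,0]]
  squeeze: 30

```text
time_s: 17.6
position: [0.6252, -0.2328, 0.0556]
tool_rot: [[0.108, 0.994, 0.001], [0.994, -0.108, -0.0], [-0.0, 0.001, -1.0]]
ft_force: [-2.6, 0.8, 5.7]
grip_width: 0.023
```

Call:
jog_arm:
  plan:
    - [[0,0,0,0,0,0],[0,0,0,0,0,0],[0,0,0,0,0,0],[0,0,0,0,0,0],[0,0,0,0,0,0]]
  grip: -0.2

```text
time_s: 18.1
position: [0.6251, -0.2328, 0.0544]
tool_rot: [[0.108, 0.994, -0.0], [0.994, -0.108, 0.0], [0.0, -0.0, -1.0]]
ft_force: [0.1, 0.8, -0.1]
grip_width: 0.0345
```

```bash
python3 - <<'E'
from h import *
s=env.observe(); print(s["time_s"],np.round(s["position"],4),s["ft_force"],s["wrist_torque"],s["grip_width"])
c,im,d=shot("wrist","wrist15")
E
```

```text
18.1 [ 0.6251 -0.2328  0.0544] [ 0.10114704  0.75678023 -0.05852439] [ 0.01470073 -0.01628792 -0.01071293] 0.034524271050976996
```

View pics/wrist15.png

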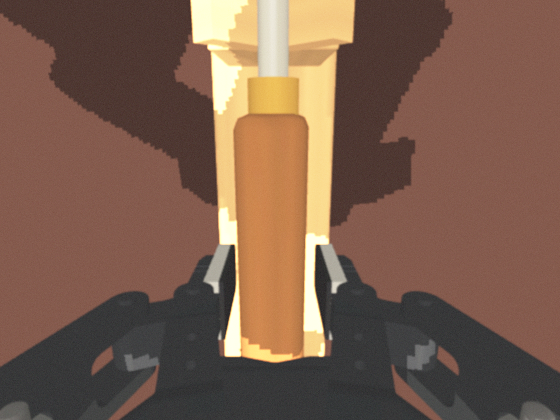

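Released with the rod seated; open further and lift straight up.

Call:
jog_arm:
  plan:
    - [[0,0,0,0,0,0],[0,0,0,0,0,0],[0,0,0,0,0,0],[0,0,0,0,0,0],[0,0,-0.2,0,0,0],[0,0,-0.4,0,0,0],[0,0,-0.7,0,0,0],[0,0,-0.8,0,0,0],[0,0,-0.8,0,0,0],[0,0,-0.8,0,0,0]]
  grip: 0.6

```text
time_s: 19.15
position: [0.6249, -0.2327, 0.2046]
tool_rot: [[0.108, 0.994, 0.001], [0.994, -0.108, -0.0], [-0.0, 0.001, -1.0]]
ft_force: [-0.2, -0.1, 0.1]
grip_width: 0.0684
```

Call:
jog_arm:
  plan:
    - [[-0.3,-0.2,-0.8,0,0,0],[-0.5,-0.4,-0.8,0,0,0],[-0.6,-0.5,-0.8,0,0,0],[-0.6,-0.5,-0.8,0,0,0],[-0.3,-0.3,-0.5,0,0,0],[0,0,0,0,0,0],[0,0,0,0,0,0],[0,0,0,0,0,0]]

```text
time_s: 19.95
position: [0.5399, -0.3152, 0.3492]
tool_rot: [[0.107, 0.994, -0.002], [0.994, -0.107, 0.002], [0.002, -0.002, -1.0]]
ft_force: [-0.5, -0.2, -0.6]
grip_width: 0.0683
```

```bash
python3 m10.py 16; python3 - <<'E'
from h import *
s=env.observe(); print(np.round(s["position"],4))
c,im,d=shot("wrist","wrist16")
vv,uu=np.nonzero(d>0); P=unproj(c,uu,vv,d[vv,uu])
k=(P[:,2]>.05)&(P[:,2]<.1)&(abs(P[:,0]-.63)<.04)&(P[:,1]<0)&(P[:,1]>-.36)
P=P[k]
for y in np.arange(-.35,-.01,.02):
    q=P[(abs(P[:,1]-y)<.003)]
    if len(q): t=q[q[:,2]>q[:,2].max()-.008]; print(round(y,3),t.mean(0).round(4),q[:,2].max().round(4))
print("ends y",P[P[:,2]>.06][:,1].min(),P[:,1].max())
E
```

```text
19.95 [ 0.5399 -0.3152  0.3492] [-0.50085634 -0.20392225 -0.64964251]
-0.37583069826024595
scene 0.75 [293.6, 227.4, 330.1, 256.5]
scene 416 10.016260617035568 [-0.14444478  0.04290838  0.17023316] 9.753641405661101 x range [-0.19927205 -0.12003966 -0.06492438]
side 0.73 [207.6, 201.8, 266.3, 241.6]
side 757 2.6566938725272022 [-0.1481285   0.04166161  0.1682246 ] 9.638559477204392 x range [-0.20262491 -0.13495567 -0.06762652]
[ 0.5399 -0.3154  0.3497]
-0.33 [ 0.6214 -0.3291  0.0806] 0.085
-0.31 [ 0.6096 -0.3108  0.0805] 0.0858
-0.29 [ 0.6173 -0.29    0.0883] 0.0917
-0.27 [ 0.6194 -0.27    0.0885] 0.0914
-0.25 [ 0.6221 -0.25    0.0888] 0.0929
-0.23 [ 0.6239 -0.23    0.0885] 0.0915
-0.21 [ 0.6263 -0.2101  0.0886] 0.092
-0.19 [ 0.6279 -0.1901  0.0885] 0.0916
-0.17 [ 0.6289 -0.1705  0.0873] 0.0907
-0.15 [ 0.6345 -0.15    0.0785] 0.0819
ends y -0.3410831456397109 -0.14031268013407536
```

View pics/wrist16.png

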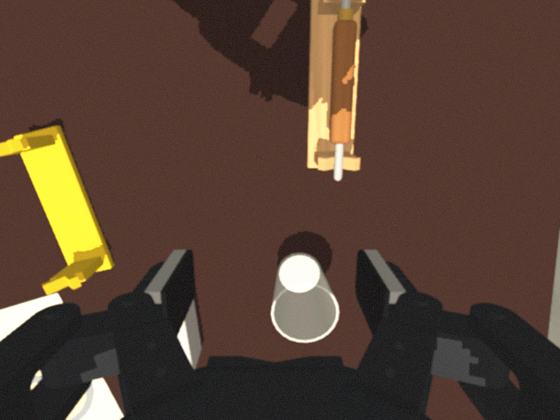

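View pics/side16.png

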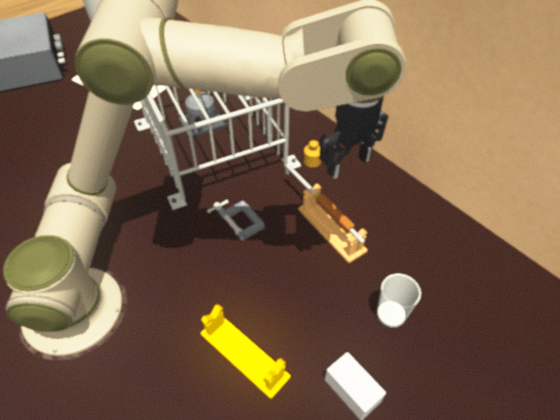

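View pics/scene16.png

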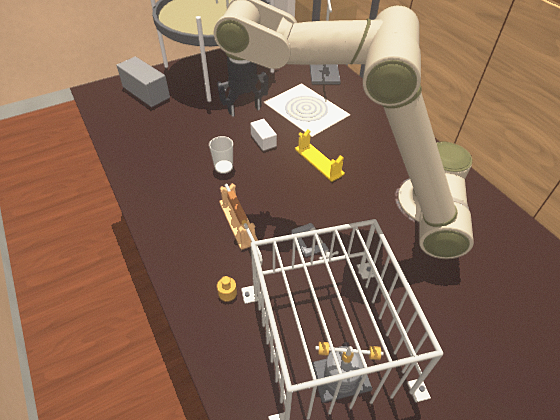

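```bash
python3 -c "
from rig import close_job; print(close_job())"
```

```text
the job is handed in; nothing more can be done
None
```

The clamp is out in front of the guard and the rod is back in its wooden rest. I handed the job in at about 20 s of robot time, and the hand-in gave no verdict.

I took the rod by the middle of its handle and reached the hook in under the rail. I let it down into the frame opening, drew the clamp out, freed the hook by moving it 10 mm forward before lifting, and laid the rod back in the two notches. My hand stayed outside the guard and off the clamp.

**Last checks:**
- **Clamp:** it lies flat in front of the slot, turned about 10° from the guard's axis. The two cameras disagree slightly on the gap: about 61 mm from the scene camera (partly hidden by bars) and about 65 mm from the side camera (clear view).
- **Rod:** level and within about 2 mm of where it started. The handle top is at 88.5 mm and the rear end of the rod is at the same place along the rest as before.
- **Beaker, block and weight:** they look unmoved in the last pictures; I did not measure them again.
- **Forces:** the readings I saw stayed under about 6 N per axis.

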